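# Off-centre load check of the parcel scale

## Task

Check that the parcel scale reads true wherever the load stands: first take the smaller brass weight (200 g) off the pan and stand it on the table, then slide the 500 g weight over the pan to the red ring at the back left, let go of it there for two seconds so that the reading settles, do the same on the blue ring at the back right, then slide it to the green ring at the front and leave it there. The 500 g weight stands wholly inside each ring; never lift it off the pan or tip it and do not lean on the pan, because the scale clears the check when it is unloaded or overloaded. Do not shift the wire letter stand on the pan or the other things standing round the scale.

Things in the scene. Friction and masses are not known exactly. Their poses are not given: they have to be found in the camera images.
- parcel_scale: Grey bench scale, fixed. Origin on the table under its pan's middle; x to its back (away from the robot), y left, z up. Housing 262 (x) x 272 (y) mm, with a console 41 mm high in front to x = -189 mm. Steel pan 262 x 272 mm, top face 62 mm over the table when empty, 55 mm under both weights. Rings at (x, y) mm: red (65, 82), blue (65, -82), green (-80, 0).
- scale_pan (a joint): How far the sprung pan has sunk (m): 0 empty, 0.0049 under the 500 g weight alone, 0.0069 at the start under both weights, 1 mm for each 1 N; stop at 0.022. It moves straight down wherever the load stands. Below 0.001 the scale takes itself for unloaded, above 0.015 for overloaded.
- ring_red (a point): Middle of the red ring printed on the pan (back left), a circle of 58 mm inner and 66 mm outer diameter with a small red cross at its middle; the point lies on the pan's top face, z up, x to the back of the scale. 
- ring_blue (a point): Middle of the blue ring printed on the pan (back right), a circle of 58 mm inner and 66 mm outer diameter with a small blue cross at its middle; the point lies on the pan's top face, z up, x to the back of the scale. 
- ring_green (a point): Middle of the green ring printed on the pan (front), a circle of 58 mm inner and 66 mm outer diameter with a small green cross at its middle; the point lies on the pan's top face, z up, x to the back of the scale. 
- stand_front (a point): Low stand of wire hoops on the pan's middle line: this point is the middle of its front end, on the pan's top face. From here it runs 104 mm along the scale's +x, 40 mm wide (20 mm to each side), 49 mm high. Its front end lies between 35 mm in front of the pan's middle and 5 mm behind it. It sits tight in its slots but yields to a hard push.
- bench_shelf: Plywood shelf fixed over the scale's back half, open to the front. Origin on the table below its middle, about 130 mm behind the scale's; axes nearly the same. Board x -87 to +85, y -180 to +180 mm, underside 290 mm over the table, things up to 60 mm high on it; its front edge is about 22 mm in front of the red and blue rings' middles. Side panels at y +-164 mm, 16 mm thick, from x -31 to +75 mm.
- check_weight: Brass 500 g weight, the larger of two on the front strip of the pan (one left, one right): round, 38 mm across, 45 mm tall, with a knob on top; to a gripper a plain solid cylinder. Origin at the middle of its foot, z up. Slides on the pan; grasp the body.
- spare_weight: Brass 200 g weight, the smaller of the two on the front strip of the pan: round, 29 mm across, 36 mm tall, with a knob on top; to a gripper a plain solid cylinder. Origin at the middle of its foot, z up. To be stood on the table; the table right of the scale has room for it.
- small_weight_100: Brass 100 g weight, 23 mm across, 28 mm tall; origin at its foot. On the table close to the right of the scale; leave it.
- date_stamp: Round hand stamp, black handle on a brass head, 35 mm across, 106 mm tall; origin at its foot. On the table close to the left of the scale; leave it.
- pad_tin: Shut dark blue ink-pad tin, 86 x 120 x 19 mm; origin under its middle. On the table at the far right; leave it.
- red_stamp: Rubber stamp with a red handle, 27 x 34 x 77 mm; origin at its foot. On the table at the far right; leave it.
- brown_stamp: Rubber stamp with a dark brown handle, 30 x 50 x 80 mm; origin at its foot. On the table at the far right; leave it.
- cutter: Yellow box cutter lying flat, 22 x 170 x 18 mm, long axis its y; origin under its middle. On the table at the far right; leave it.
Things that resemble listed ones, but are neither listed nor needed, are in the scene too. Leave any white look-alike of the check_weight alone.

How it is judged (in metres and radians):
On the way, in this order (a step that is already met when the one before it is completed fails the run):
1. the 200 g weight stands upright on the table, let go (height (world z) of spare_weight below 0.02 m and angle between spare_weight's own z axis and vertical below 0.1 rad and linear speed of spare_weight below 0.02 m/s and contact force between each of the fingers, the arm and spare_weight below 0.1 N), for 0.2 s.
2. the 500 g weight stands let go inside the red ring for a second and a half, the reading settled (horizontal distance between check_weight and ring_red below 0.01 m and linear speed of check_weight below 0.01 m/s and value of joint scale_pan between 0.0042 and 0.0056 m and angle between check_weight's own z axis and vertical below 0.09 rad and contact force between each of the fingers, the arm and check_weight below 0.1 N), for 1.5 s.
3. then the same inside the blue ring (horizontal distance between check_weight and ring_blue below 0.01 m and linear speed of check_weight below 0.01 m/s and value of joint scale_pan between 0.0042 and 0.0056 m and angle between check_weight's own z axis and vertical below 0.09 rad and contact force between each of the fingers, the arm and check_weight below 0.1 N), for 1.5 s.
At the end, for the whole second after the job is handed in: The 500 g weight stands upright inside the green ring, its middle within 10 mm of the ring's, at rest and let go, with nothing else bearing on the pan (pan sunk 4.2 to 5.6 mm); the 200 g weight stands upright on the table, at rest and let go (all of step 1 and horizontal distance between check_weight and ring_green below 0.01 m and linear speed of check_weight below 0.01 m/s and value of joint scale_pan between 0.0042 and 0.0056 m and angle between check_weight's own z axis and vertical below 0.09 rad and contact force between each of the fingers, the arm and check_weight below 0.1 N); the robot touches nothing.
It fails at once if the 500 g weight is lifted off the pan (more than 4 mm) or the scale is unloaded (pan above 1 mm) (z of check_weight in the frame of ring_green above 0.004 m or value of joint scale_pan below 0.001 m).
It fails at once if the 500 g weight is tipped more than 12 degrees (angle between check_weight's own z axis and vertical above 0.21 rad).
It fails at once if the pan is pressed down to overload (more than 15 mm) (value of joint scale_pan above 0.015 m).
It fails at once if the letter stand is shifted (more than 15 mm, the sinking of the pan included) (distance of stand_front from where it was at the start of the episode above 0.015 m).
It fails at once if a thing standing round the scale is shifted by more than 25 mm (distance of any of small_weight_100, date_stamp, pad_tin, red_stamp, brown_stamp, cutter from where it was at the start of the episode above 0.025 m).
It also fails if it takes over 72 s, if anything falls off the work surface, if the arm or the gripper's body presses on something with over 40 N, if the wrist force passes 120 N, or if a joint passes its speed limit or range.

## Robot

A 6-joint arm with a two-finger parallel gripper is mounted at the origin on a cart in front of the work surface, level with it; the furniture and walls round the work are solid. World frame = base frame: x ahead of the robot, y to its left, z up, the work surface at z = 0. Lengths are in m, angles in degrees, forces in N, time in s.
With the tool pointing down it reaches from about 0.375 to 0.9 m from the base axis. Payload 3.1 kg.
Tool frame: the origin (TCP) lies midway between the tips of the shut fingers; the grasp point (between the pads) lies 19 mm behind it; z points along the fingers, y is the direction in which the jaws open and shut (so a half turn about z gives the same grasp; the last joint's range is limited). The gripper opens to 87 mm and grips with 3 to 60 N. Pads are 19 mm wide; open, the fingers measure 117 mm over their backs; the gripper's body (75 mm by 190 mm) begins 51 mm behind the grasp point.
Start: joints at [66.091, 30.224, 82.088, -0, 67.689, -10.227], TCP at [0.148, 0.607, 0.223] pointing down, gripper open.
Joint ranges: [-176.69, 176.69], [-43.24, 126.21], [12.49, 139.97], [-82, 262], [0, 151.66], [-163.58, 163.58]. Speed limits (degrees/s): [159.86, 159.86, 180, 180, 180, 180].

## Interface

Orientations are given as a 3x3 rotation matrix whose columns are the frame's x, y, z axes.
In Python, from rig import status, vision, bot, models gives the robot as it stands.
- The arm moves only by the tool send_rows, never from a script. Its argument "moves" is a list of rows, each a list of 7 numbers: the shift along the tool's x, y, z in units of 25 mm (1.0 is 25 mm), then the turn, a rotation vector about the tool's x, y, z in units of 10 degrees (1.0 is 10 degrees), then the closure, from -1 (fully open) to 1 (shut), so that 0 is half open. In form: [[dx, dy, dz, rx, ry, rz, hand], ...]. A call has 1 to 12 rows; each row shifts and turns the commanded pose from where the row before left it, along the tool's axes as they then stand; what a row does not reach is not made up. A row lasts 1/8 s, in which the tool goes at most 62.5 mm and 10.7 degrees, less where a joint would pass 70% of its speed; a pose out of reach is approached as far as the arm can. A call is refused whole if a number of a shift passes 1 or a number of a turn 1, either way. A call with a gripper value outside its range is refused whole. The fingers move at their own pace and stop on an object; the grip force is fixed at half the most. Time passes only in rows, so rows that do not move let the fingers close. It gives the time, the measured TCP pose, the force and the opening at its end, in the units of the state.
- status.read_state(): the state, without advancing time (a new reading comes with each control period).
- vision.capture(name): name is "scene" or "side" or "wrist"; returns a dict with "img" (480x640x3 uint8, red, green, blue), "depth" (480x640 float32, m along the optical axis (not along the pixel's ray), 0 where there is no reading), "fx", "fy", "cx", "cy" (pixels), "distortion" ([k1, k2, p1, p2, k3] as OpenCV has them; the pictures are not rectified), "pose" (4x4, takes a point from camera to world coordinates); the wrist camera has in their place "hand_eye" (4x4, takes a point from camera to tool coordinates, whose origin is the TCP and whose axes are the flange's). Camera axes: x right, y up, looking along -z (the intrinsics and any distortion apply to the point x, -y, -z); pixel columns grow to the right and rows downward; lengths in m; the calibration is good to about 2 mm. A picture is of the moment at which its call begins: read the wrist's pose just before it.
- bot.hand_in(): hands the job in, once; it reports no verdict.
Trained networks look in the newest picture that a camera, given by its name, has taken for a name from the list of things; names that differ only in an ending like _2 or _b are one class to them, and where a whole thing is asked for, a point or a joint stands for the part that bears it (a point fixed in the world has none). Each returns a list of dicts, best first, with "confidence" (0 to 1); they miss things now and then, are a little off and sometimes report something else, mostly with a low value. They report only what shows in the picture. A call takes as long as a camera call. They do not tell look-alikes from the thing itself.
- models.masks_of(camera, name): "mask" (480x640 bool, what is visible of it) and "extent" ([left, top, right, bottom] in pixels, round what is visible of it).
- models.landmark_of(camera, name): "point" ([column, row] in pixels: a listed point, or the origin of a listed thing).
The state is a dict: "time_s": time; "joint_positions": joint angles; "qvel": joint speeds; "tau": joint torques, N m; "position": TCP position; "tcp_rot": TCP orientation; "force": force on the tool from outside, world axes, zero at the start; "moment": the same for the moment, N m; "opening": opening from 0.0 (shut) to 1.0 (fully open).
Only numpy, scipy, OpenCV 4.12 (cv2) and the standard library are available. Lean on these libraries where they do the work, as an engineer would, in place of code of your own. Each camera call takes 0.05 s, during which the arm holds its last target.

## Working session

There is one attempt and no reset: what is moved stays moved. The work goes in short steps, Python scripts to look and compute and a tool call to move; the robot and the scene stay as the last step left them, time stands still between calls to the robot, and variables do not carry over. Pictures are saved under pics/ and viewed, and the job is handed in when it is done.

Besides the shell and the picture viewer there is one more tool, called after "Request:" by a JSON object that holds its "op" and its "data". send_rows: Moves the arm, as the interface text tells. Its arguments: {"type":"object","properties":{"moves":{"type":"array"}},"required":["moves"]}

```bash
ls; mkdir -p pics; python3 - <<'E'
from rig import status, vision, bot, models
import cv2, numpy as np
s=status.read_state(); print(s)
for n in ("scene","side","wrist"):
    c=vision.capture(n); cv2.imwrite(f"pics/a_{n}.png",c["img"][:,:,::-1])
    print(n,c["fx"],c["fy"],c["cx"],c["cy"],c["distortion"]); print(np.round(c.get("pose",c.get("hand_eye")),4).tolist())
E
```

```text
pics
{'time_s': 0.0, 'joint_positions': array([ 6.60901967e+01,  3.02802734e+01,  8.21557752e+01,  4.79233310e-04,
        6.76887951e+01, -1.02316290e+01]), 'qvel': array([-0.03205043,  0.05077762,  0.01210257, -0.05726679, -0.05887026,
        0.01669226]), 'tau': array([ 8.19181842e-04, -4.40046608e+01, -1.76593727e+01,  6.35140669e-02,
        5.82178950e-02, -1.37995485e-04]), 'position': array([0.14750847, 0.60659647, 0.22156101]), 'tcp_rot': array([[-9.71638340e-01,  2.36470177e-01, -8.90190781e-04],
       [ 2.36471523e-01,  9.71636384e-01, -1.98880993e-03],
       [ 3.94647517e-04, -2.14290875e-03, -9.99997626e-01]]), 'force': array([ 0.28045796, -0.19236405,  0.68427493]), 'moment': array([ 0.01710942, -0.02361591,  0.01414097]), 'opening': 0.9998174966683012}
scene 498.8640156286637 498.8640156286637 303.2439719584119 240.4562888686691 [-0.04957471  0.          0.          0.          0.        ]
[[0.496, 0.5201, -0.6954, -0.3478], [-0.8682, 0.3124, -0.3855, -0.4828], [0.0168, 0.7949, 0.6065, 0.8544], [0.0, 0.0, 0.0, 1.0]]
side 549.1085059941674 549.1085059941674 316.4910161327706 241.09868057363263 [-0.00693428  0.          0.          0.          0.        ]
[[-0.9974, -0.0468, 0.0556, 0.6127], [0.0725, -0.5986, 0.7977, 1.0203], [-0.004, 0.7997, 0.6004, 0.8304], [0.0, 0.0, 0.0, 1.0]]
wrist 352.5168076778994 352.5168076778994 321.9827460511245 239.12267633792874 [-0.01057382  0.          0.          0.          0.        ]
[[-0.0003, 0.9574, 0.2888, 0.0792], [1.0, 0.0004, -0.0006, 0.0006], [-0.0007, 0.2888, -0.9574, -0.1618], [0.0, 0.0, 0.0, 1.0]]
```

View pics/a_scene.png

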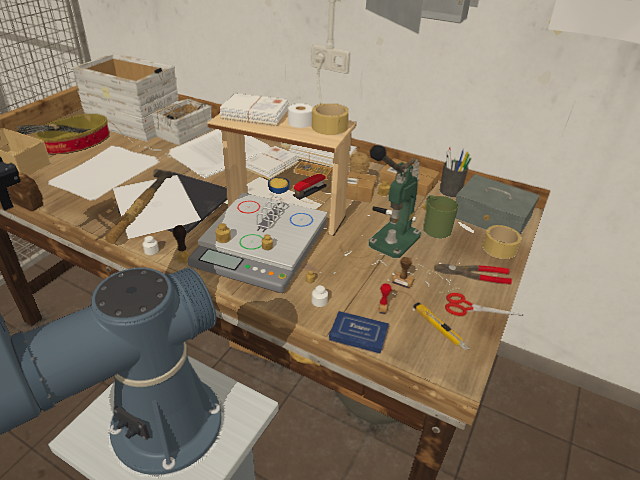

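View pics/a_side.png

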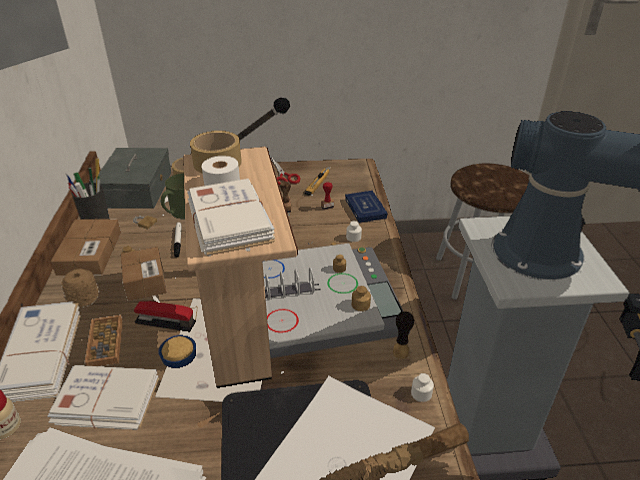

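View pics/a_wrist.png

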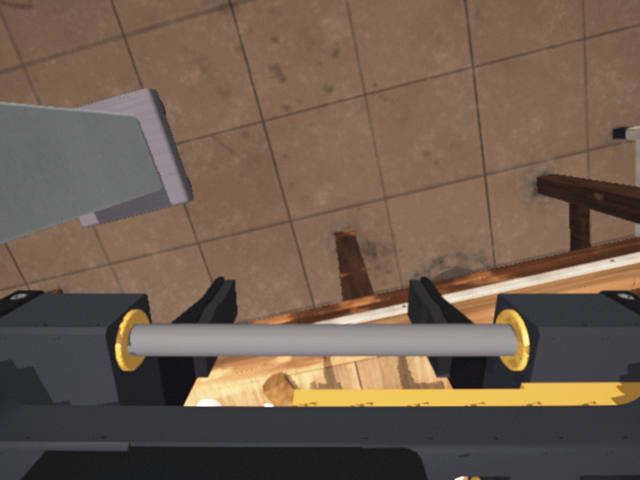

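The scene view shows the scale, with the 500 g weight at about (223,234), the 200 g at (267,242) and the stand at (272,213). The white look-alikes are at (150,245) and (320,295), and the 100 g weight is at (311,276). In the side view the 500 g is at (361,298), the 200 g at (340,263) and the date stamp at (404,330). The wrist camera sees mostly floor for now.

```bash
cat > h.py <<'E'
from rig import status, vision, bot, models
import cv2, numpy as np
def K(c): return np.array([[c["fx"],0,c["cx"]],[0,c["fy"],c["cy"]],[0,0,1.]])
def pose(c,s=None):
    if "pose" in c: return np.array(c["pose"])
    T=np.eye(4);T[:3,:3]=s["tcp_rot"];T[:3,3]=s["position"]; return T@np.array(c["hand_eye"])
def ray(c,P,px):
    u=cv2.undistortPoints(np.array([[px]],float),K(c),np.array(c["distortion"]))[0,0]
    d=P[:3,:3]@np.array([u[0],-u[1],-1.]); return P[:3,3],d/np.linalg.norm(d)
def onz(c,P,px,z):
    o,d=ray(c,P,px); return o+d*(z-o[2])/d[2]
def tri(rs):
    A=sum(np.eye(3)-np.outer(d,d) for o,d in rs); b=sum((np.eye(3)-np.outer(d,d))@o for o,d in rs)
    p=np.linalg.solve(A,b); return p,[1e3*np.linalg.norm((np.eye(3)-np.outer(d,d))@(p-o)) for o,d in rs]
def proj(c,P,p):
    q=np.linalg.inv(P)@np.r_[p,1]; q=np.array([q[0],-q[1],-q[2]])
    return cv2.projectPoints(q.reshape(1,1,3),np.zeros(3),np.zeros(3),K(c),np.array(c["distortion"]))[0].ravel()
E
python3 - <<'E'
from h import *
C={n:vision.capture(n) for n in("scene","side")}
for n in C: np.save(f"{n}.npy",C[n],allow_pickle=True)
for t in ["parcel_scale","ring_red","ring_blue","ring_green","stand_front","check_weight","spare_weight","small_weight_100","date_stamp","pad_tin","red_stamp","brown_stamp","cutter","bench_shelf"]:
    L={n:models.landmark_of(n,t) for n in C}
    for n in C: print(t,n,[(np.round(l["point"],1).tolist(),round(l["confidence"],2)) for l in L[n][:3]])
    if all(L.values()):
        p,e=tri([ray(C[n],pose(C[n]),L[n][0]["point"]) for n in C]); print("   ",np.round(p,4),np.round(e,1))
E
```

```text
parcel_scale scene [([263.4, 242.2], 0.77)]
parcel_scale side [([310.1, 304.8], 0.69)]
    [0.5659 0.1503 0.0024] [1. 1.]
ring_red scene [([249.5, 208.6], 0.77)]
ring_red side [([279.1, 320.4], 0.82)]
    [0.6319 0.2392 0.0478] [2.2 2.2]
ring_blue scene [([302.2, 219.2], 0.79), ([263.9, 245.0], 0.51)]
ring_blue side [([266.6, 268.8], 0.68), ([340.0, 269.7], 0.34)]
    [0.6578 0.0791 0.0513] [0.6 0.6]
ring_green scene [([249.5, 241.1], 0.76)]
ring_green side [([338.5, 285.4], 0.74)]
    [0.5026 0.1483 0.0505] [3.6 3.6]
stand_front scene [([262.1, 227.8], 0.74)]
stand_front side [([312.9, 286.5], 0.92)]
    [0.5601 0.1496 0.0553] [0.1 0.1]
check_weight scene [([153.3, 253.0], 0.77), ([223.0, 239.4], 0.75), ([322.4, 305.4], 0.65)]
check_weight side [([360.6, 304.1], 0.8), ([419.5, 391.7], 0.67), ([355.9, 234.2], 0.56)]
    [0.4023 0.2942 0.0757] [85.2 85.2]
spare_weight scene [([269.3, 248.4], 0.53)]
spare_weight side [([335.6, 270.7], 0.5), ([396.5, 354.5], 0.19)]
    [0.5052 0.0905 0.0454] [0.7 0.7]
small_weight_100 scene [([310.8, 278.9], 0.52)]
small_weight_100 side []
date_stamp scene [([181.3, 258.0], 0.57), ([252.0, 240.9], 0.33)]
date_stamp side [([398.0, 352.9], 0.85)]
    [0.3988 0.301  0.0008] [4.1 4.1]
pad_tin scene [([359.3, 334.2], 0.57)]
pad_tin side [([365.0, 208.2], 0.77), ([279.3, 322.6], 0.21)]
    [ 0.3926 -0.2233 -0.0007] [0.1 0.1]
red_stamp scene [([380.9, 309.6], 0.63)]
red_stamp side [([329.4, 208.0], 0.72)]
    [ 0.4902 -0.2348 -0.0016] [1.2 1.2]
brown_stamp scene [([399.0, 280.8], 0.69)]
brown_stamp side [([288.6, 208.3], 0.71)]
    [ 0.6028 -0.236   0.0036] [2.5 2.5]
cutter scene [([442.0, 323.5], 0.81)]
cutter side [([318.5, 184.0], 0.66), ([312.5, 286.9], 0.52)]
    [ 0.5138 -0.3747 -0.0025] [7.4 7.4]
bench_shelf scene []
bench_shelf side []
```

```bash
python3 - <<'E'
from h import *
a=cv2.imread("pics/a_scene.png")[180:310,170:350]; cv2.imwrite("pics/b_scene.png",cv2.resize(a,None,fx=4.2,fy=4.2,interpolation=2))
a=cv2.imread("pics/a_side.png")[200:370,230:440]; cv2.imwrite("pics/b_side.png",cv2.resize(a,None,fx=3.5,fy=3.5,interpolation=2))
E
```

```text
(no output)
```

View pics/b_scene.png

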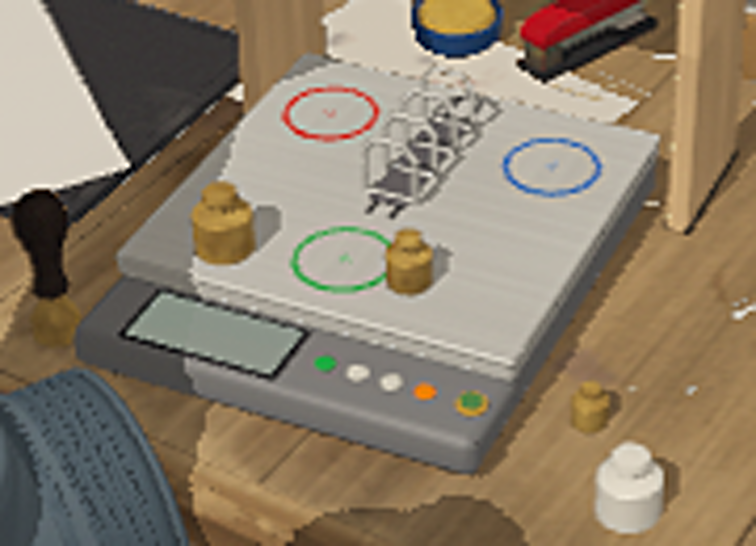

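View pics/b_side.png

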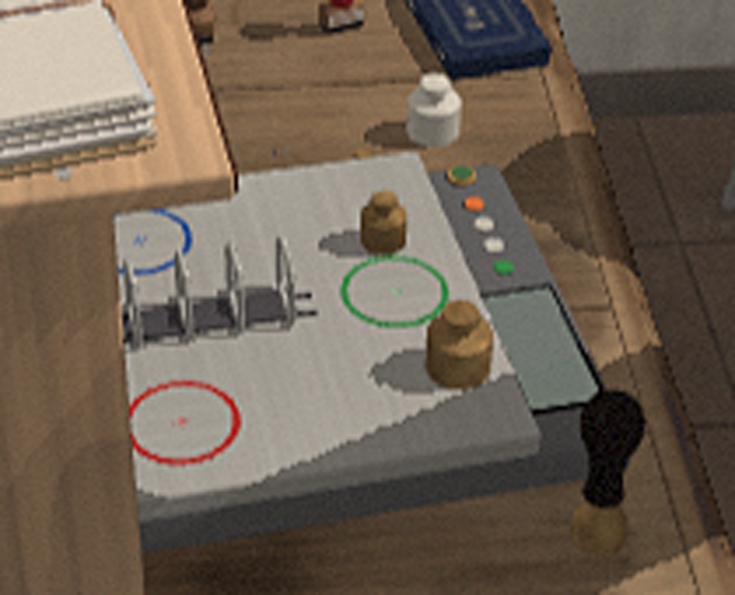

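The close crops confirm the choice. The brass 500 g is the larger weight on the left of the pan, scene ≈ (223,236). The 200 g is the smaller one next to the green ring, scene ≈ (267,243). The white look-alikes stand on the table. I'll measure the ring crosses next.

```bash
python3 - <<'E'
from h import *
C={n:np.load(f"{n}.npy",allow_pickle=True).item() for n in("scene","side")}
px={"red":[(248.3,206.9),(281.7,320.6)],"blue":[(301.2,219.5),(270.3,268.6)],"green":[(251.9,241.4),(344,283.1)]}
def tr(a,b): return tri([ray(C["scene"],pose(C["scene"]),a),ray(C["side"],pose(C["side"]),b)])
W=[]
for k,(a,b) in px.items():
    p,e=tr(a,b); W.append(p); print(k,np.round(p,4),np.round(e,1))
W=np.array(W); M=np.array([[.065,.082],[.065,-.082],[-.08,0]])
# 2D rigid
mc=M.mean(0);wc=W[:,:2].mean(0);H=(M-mc).T@(W[:,:2]-wc);U,S,Vt=np.linalg.svd(H);R=Vt.T@np.diag([1,np.linalg.det(Vt.T@U.T)])@U.T;t=wc-R@mc
print("yaw",np.degrees(np.arctan2(R[1,0],R[0,0])),"origin",t,"res mm",1e3*(W[:,:2]-(M@R.T+t)))
np.savez("scale.npz",R=R,t=t)
# weights via landmark + mask
for nm,a,b in [("check",(223,239.4),(360.6,304.1)),("spare",(269.3,248.4),(335.6,270.7)),("stand",(262.1,227.8),(312.9,286.5))]:
    p,e=tr(a,b); print(nm,np.round(p,4),np.round(e,1),"scale frame mm",1e3*R.T@(p[:2]-t))
# knob tops
s=lambda x,y:(x/4.2+170,y/4.2+180); d=lambda x,y:(x/3.5+230,y/3.5+200)
for nm,a,b in [("checkknob",s(220,190),d(461,309)),("spareknob",s(409,236),d(383,199))]:
    p,e=tr(a,b); print(nm,np.round(p,4),np.round(e,1),"scale frame mm",1e3*R.T@(p[:2]-t))
E
```

```text
red [0.6284 0.2429 0.0528] [0.1 0.1]
blue [0.6507 0.0795 0.0531] [1. 1.]
green [0.4945 0.1403 0.0539] [2. 2.]
yaw 7.987523489021613 origin [0.57467339 0.1519195 ] res mm [[ 0.76865199  0.74034529]
 [ 0.23065797 -0.21969653]
 [-0.99930996 -0.52064876]]
check [0.4659 0.2102 0.0539] [1. 1.] scale frame mm [-99.66537565  72.80854286]
spare [0.5052 0.0905 0.0454] [0.7 0.7] scale frame mm [-77.34125455 -51.17438602]
stand [0.5601 0.1496 0.0553] [0.1 0.1] scale frame mm [-14.72682068  -0.2758914 ]
checkknob [0.4669 0.2101 0.0983] [0.6 0.6] scale frame mm [-98.6392788   72.63367891]
spareknob [0.499  0.0926 0.0872] [0.9 0.9] scale frame mm [-83.16043549 -48.20923205]
```

```bash
cat >> h.py <<'E'
from scipy.spatial.transform import Rotation as Rn
try:
    _z=np.load("scale.npz"); SR,St=_z["R"],_z["t"]
except Exception: pass
def s2w(x,y): return SR@(np.array([x,y])/1e3)+St
def w2s(p): return 1e3*SR.T@(np.array(p)[:2]-St)
def ori(yaw,tilt=0):
    # yaw: world heading (deg) of tool x when down; tilt deg: turn about tool y
    a=np.radians(yaw); x=np.array([np.cos(a),np.sin(a),0]);z=np.array([0,0,-1.]);y=np.cross(z,x)
    return np.c_[x,y,z]@Rn.from_euler("y",tilt,degrees=True).as_matrix()
def go(pos,Rt,s=None):
    s=s or status.read_state(); R0=s["tcp_rot"]
    d=R0.T@(np.array(pos)-s["position"])/.025
    rv=np.degrees(Rn.from_matrix(R0.T@Rt).as_rotvec())/10
    print("start tool-frame shift units",np.round(d,2),"turn units",np.round(rv,2)," shift in end frame",np.round(Rt.T@(np.array(pos)-s["position"])/.025,2))
E
python3 - <<'E'
from h import *
yaw=np.degrees(np.arctan2(SR[1,0],SR[0,0]));print(yaw)
C=np.load("scene.npy",allow_pickle=True).item()
for n,p in [("100g",(310.8,278.9)),("white",(322.4,305.4)),("stamp",(181.3,258))]:
    q=onz(C,pose(C),p,0); print(n,q,w2s(q))
for n,p in [("red_st",(.4902,-.2348)),("brown",(.6028,-.236)),("tin",(.3926,-.2233)),("stampL",(.3988,.301))]: print(n,w2s(p))
go([.49,.10,.25],ori(98))
E
```

```text
7.987523489021613
100g [ 0.50055999 -0.03700225  0.        ] [ -99.6464609  -176.79028697]
white [ 0.43101208 -0.10771116  0.        ] [-178.34517253 -237.14900536]
stamp [0.39526632 0.30301474 0.        ] [-156.67071547  174.55932523]
red_st [-137.39141949 -371.22947161]
brown [ -26.05057411 -388.06443971]
tin [-232.44652775 -346.27879242]
stampL [-153.45128136  172.07309679]
start tool-frame shift units [-18.1  -16.48  -1.1 ] turn units [-0.    0.    6.83]  shift in end frame [-22.    10.73  -1.1 ]
```

Request:
{"op": "send_rows", "data": {"moves": [[-0.9,-0.82,-0.1,0,0,0,-1],[-0.9,-0.82,-0.1,0,0,0,-1],[-0.9,-0.82,-0.1,0,0,0,-1],[-0.9,-0.82,-0.1,0,0,0,-1],[-0.9,-0.82,-0.1,0,0,0,-1],[-0.9,-0.82,-0.1,0,0,0,-1],[-0.9,-0.82,-0.1,0,0,0,-1],[-0.9,-0.82,-0.1,0,0,0,-1],[-0.9,-0.82,-0.1,0,0,0,-1],[-0.9,-0.82,-0.1,0,0,0,-1],[-0.9,-0.82,-0.1,0,0,0,-1]]}}

```text
time_s: 3.02
position: [0.3355, 0.3288, 0.2503]
tcp_rot: [[-0.972, 0.236, 0.001], [0.236, 0.972, 0.0], [-0.0, 0.0, -1.0]]
force: [0.5, 0.2, 0.2]
opening: 1.001
```

Request:
{"op": "send_rows", "data": {"moves": [[-0.9,-0.82,0,0,0,0,-1],[-0.9,-0.82,0,0,0,0,-1],[-0.9,-0.82,0,0,0,0,-1],[-0.9,-0.82,0,0,0,0,-1],[-0.9,-0.82,0,0,0,0,-1],[0,0,0,0,0,0.97,-1],[0,0,0,0,0,0.97,-1],[0,0,0,0,0,0.97,-1],[0,0,0,0,0,0.97,-1],[0,0,0,0,0,0.97,-1],[0,0,0,0,0,0.97,-1],[0,0,0,0,0,0.97,-1]]}}

```text
time_s: 4.53
position: [0.4201, 0.2034, 0.2502]
tcp_rot: [[-0.141, 0.99, 0.0], [0.99, 0.141, 0.0], [0.0, 0.0, -1.0]]
force: [0.1, 0.0, -0.7]
opening: 0.998
```

```bash
python3 - <<'E'
from h import *
s=status.read_state(); print(s["time_s"],s["position"],np.round(s["joint_positions"],1),s["force"])
c=vision.capture("wrist"); np.save("w1.npy",{"c":c,"s":s},allow_pickle=True)
cv2.imwrite("pics/w1.png",c["img"][:,:,::-1])
E
```

```text
4.525 [0.42006337 0.20343201 0.25022602] [ 12.1  15.8 102.1   0.   62.1   4. ] [ 0.09477333  0.04406231 -0.69949921]
```

View pics/w1.png

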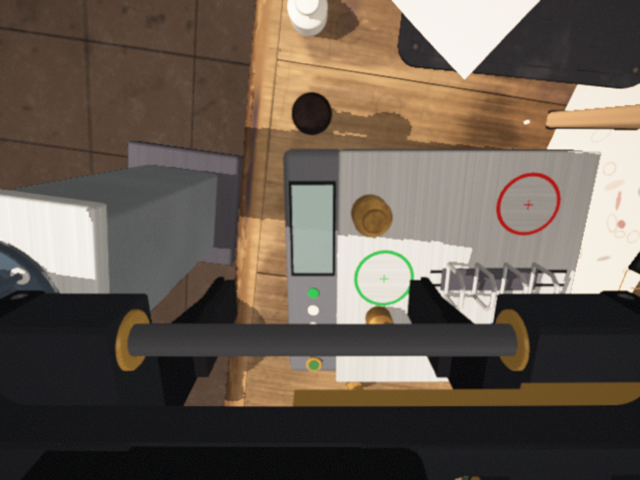

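The wrist view shows the red cross at (528,205), the green cross at (384,278), the 500 g weight at (373,214) and the 200 g at (378,316), partly hidden by the gripper rod. I'll check these against the two-camera fit.

```bash
python3 - <<'E'
from h import *
d=np.load("w1.npy",allow_pickle=True).item(); c,s=d["c"],d["s"]; P=pose(c,s)
for n,p,z in [("red",(528.5,204.5),.055),("green",(384,278.3),.055),("500top",(376,216),.100),("200top",(380,313),.091),("dstamp",(311,113),.106)]:
    q=onz(c,P,p,z); print(n,np.round(q,4),np.round(w2s(q),1))
for nm in ("stand_front","check_weight","spare_weight"):
  for l in models.landmark_of("wrist",nm)[:3]:
    q=onz(c,P,l["point"],.055); print(nm,np.round(l["point"]),l["confidence"],q,w2s(q))
im=c["img"][180:340,320:600,::-1]; cv2.imwrite("pics/w1c.png",cv2.resize(im,None,fx=2.8,fy=2.8,interpolation=2))
E
```

```text
red [0.6303 0.2431 0.055 ] [67.8 82.6]
green [0.4981 0.1415 0.055 ] [-77.3   0.3]
500top [0.468  0.2182 0.1   ] [-96.4  80.5]
200top [0.4924 0.1177 0.091 ] [-86.3 -22.5]
dstamp [0.3982 0.2971 0.106 ] [-154.5  168.2]
stand_front [437. 278.] 0.87 [0.55573003 0.15031085 0.055     ] [-18.9831163    1.03928567]
check_weight [309.  14.] 0.87 [0.38345262 0.38150939 0.055     ] [-157.46238725  253.93404523]
check_weight [369. 215.] 0.78 [0.46907799 0.20876396 0.055     ] [-96.67198926  70.96624597]
check_weight [382. 274.] 0.42 [0.4951743  0.14558881 0.055     ] [-79.60751932   4.77772213]
spare_weight [375. 318.] 0.93 [0.49693869 0.09277697 0.055     ] [-85.19884406 -47.76693368]
```

View pics/w1c.png

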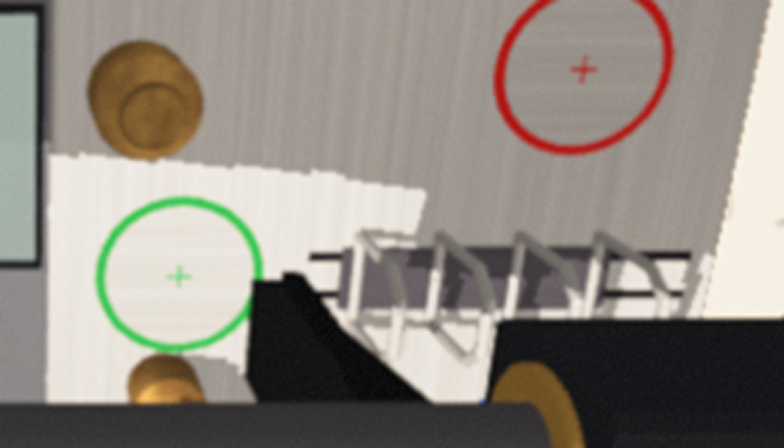

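```bash
python3 - <<'E'
from h import *
p=s2w(-83,-48.5); print(p)
go([*p,.14],ori(98)); go([*p,.061],ori(98))
d=np.load("w1.npy",allow_pickle=True).item(); c,s=d["c"],d["s"]; P=pose(c,s)
q=onz(c,P,(374.6,221),.1);print(w2s(q))
E
```

```text
[0.49921807 0.09235656]
start tool-frame shift units [-4.86  2.47  4.41] turn units [0.   0.   0.06]  shift in end frame [-4.84  2.52  4.41]
start tool-frame shift units [-4.86  2.47  7.57] turn units [0.   0.   0.06]  shift in end frame [-4.84  2.52  7.57]
[-97.46733041  75.81932811]
```

Request:
{"op": "send_rows", "data": {"moves": [[-0.97,0.49,0.6,0,0,0,-1],[-0.97,0.49,0.6,0,0,0,-1],[-0.97,0.49,0.6,0,0,0,-1],[-0.97,0.49,0.6,0,0,0,-1],[-0.97,0.49,0.6,0,0,0,-1],[0,0,0.7,0,0,0,-1],[0,0,0.7,0,0,0,-1],[0,0,0,0,0,0,-1]]}}

```text
time_s: 5.72
position: [0.4974, 0.0923, 0.139]
tcp_rot: [[-0.148, 0.989, -0.003], [0.989, 0.148, 0.0], [0.001, -0.003, -1.0]]
force: [0.5, 0.1, 0.2]
opening: 1.0
```

```bash
python3 - <<'E'
from h import *
s=status.read_state(); print(s["time_s"],s["position"],w2s(s["position"]),s["force"])
C={n:vision.capture(n) for n in("scene","side")}
a=C["scene"]["img"][130:290,180:380,::-1]; cv2.imwrite("pics/c_scene.png",cv2.resize(a,None,fx=3.5,fy=3.5,interpolation=2))
a=C["side"]["img"][180:340,250:450,::-1]; cv2.imwrite("pics/c_side.png",cv2.resize(a,None,fx=3.5,fy=3.5,interpolation=2))
for n in C:
    print(n,proj(C[n],pose(C[n]),s["position"]))
    for l in models.landmark_of(n,"spare_weight")[:2]: print(l["point"],l["confidence"])
c=vision.capture("wrist");cv2.imwrite("pics/c_w.png",c["img"][:,:,::-1])
E
```

```text
5.725 [0.49742777 0.09231496 0.13899607] [-84.77870705 -48.29241407] [0.53491405 0.14900085 0.20104535]
scene [266.3041198  220.16220714]
[269.6, 246.0] 0.69
side [340.35222468 237.3292671 ]
[338.9, 269.8] 0.47
```

View pics/c_scene.png

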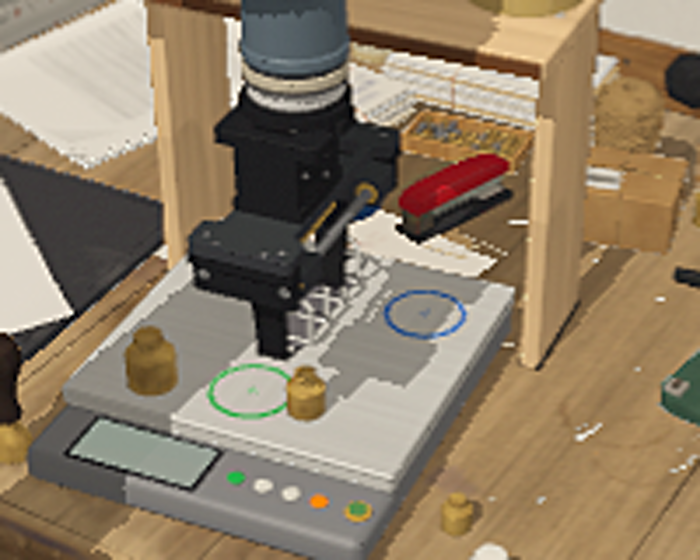

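View pics/c_side.png

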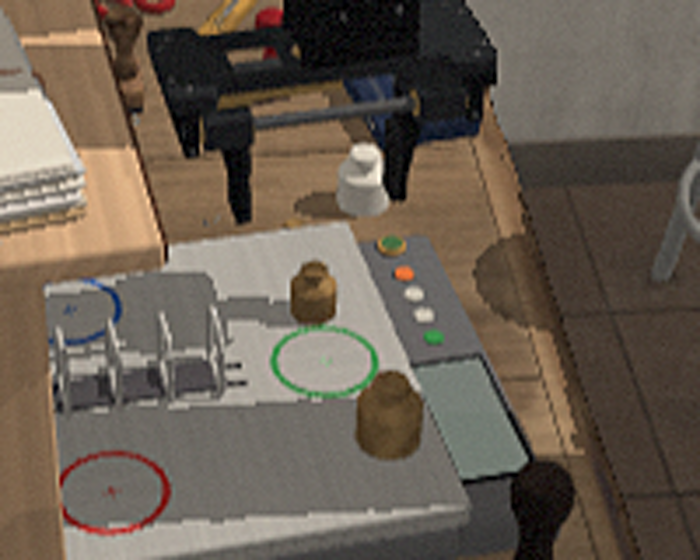

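View pics/c_w.png

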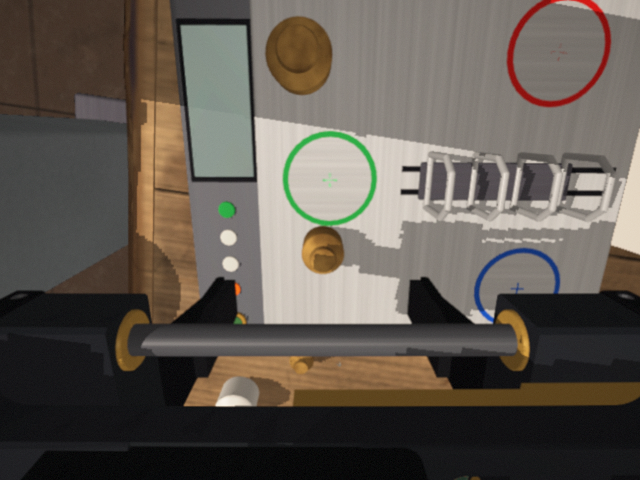

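The wrist view now shows the green cross at (330,179), blue (517,288) and red (559,50). The 200 g weight is at (322,250), the 500 g at (299,56), and the stand's front wire end at (403,180). I'll refit the scale from these.

```bash
python3 - <<'E'
from h import *
s=status.read_state(); c=vision.capture("wrist"); P=pose(c,s); np.save("w2.npy",{"c":c,"s":s},allow_pickle=True)
d=np.load("w1.npy",allow_pickle=True).item(); P1=pose(d["c"],d["s"]); c1=d["c"]
for n,a,b in [("red",(559.5,50.5),(528.5,204.5)),("green",(329.7,179),(384,278.3))]:
    print(n,tri([ray(c,P,a),ray(c1,P1,b)]))
W=np.array([onz(c,P,p,.055) for p in [(559.5,50.5),(517,288.5),(329.7,179)]]); print(W)
M=np.array([[.065,.082],[.065,-.082],[-.08,0]])
mc=M.mean(0);wc=W[:,:2].mean(0);U,S,Vt=np.linalg.svd((M-mc).T@(W[:,:2]-wc));R=Vt.T@U.T;t=wc-R@mc
print("wrist fit yaw",np.degrees(np.arctan2(R[1,0],R[0,0])),t,1e3*(W[:,:2]-(M@R.T+t)))
for nm in ("stand_front","check_weight","spare_weight"):
  for l in models.landmark_of("wrist",nm)[:2]:
    q=onz(c,P,l["point"],.055); print(nm,np.round(l["point"],1),l["confidence"],q,w2s(q),"new",1e3*R.T@(q[:2]-t))
for n,p,z in [("sp knob",(322,260),.091),("ck knob",(303,48),.1),("stand wire",(403,181),.055)]:
    q=onz(c,P,p,z); print(n,q,w2s(q),"new",1e3*R.T@(q[:2]-t))
np.savez("scale_w.npz",R=R,t=t)
E
```

```text
red (array([0.62858592, 0.24340803, 0.05765863]), [np.float64(0.049504112019913185), np.float64(0.04950411202005392)])
green (array([0.49756449, 0.14228321, 0.0570615 ]), [np.float64(0.008798716531001), np.float64(0.008798716531063113)])
[[0.63006287 0.24417605 0.055     ]
 [0.65312819 0.08055316 0.055     ]
 [0.49764461 0.14203249 0.055     ]]
wrist fit yaw 8.031829806790155 [0.57710872 0.15325851] [[ 0.04906651  0.6398975 ]
 [ 0.19978664 -0.59173472]
 [-0.24885315 -0.04816279]]
stand_front [415.6 177.8] 0.69 [0.55686303 0.15167872 0.055     ] [-17.67102813   2.23643967] new [-20.26781996   1.26449201]
stand_front [301.   63.7] 0.27 [0.46827103 0.21181523 0.055     ] [-97.0471286   74.10005034] new [-99.5883252   73.18946202]
check_weight [303.   61.9] 0.72 [0.46939752 0.2130433  0.055     ] [-95.76091033  75.15966744] new [-98.30128793  74.24808418]
check_weight [237.7 390.4] 0.61 [ 0.44794086 -0.04445025  0.055     ] [-152.79006103 -176.85420124] new [-155.52530164 -177.72160902]
spare_weight [322.9 241.7] 0.8 [0.49970992 0.09602942 0.055     ] [-82.00254834 -44.93111787] new [-84.63579518 -45.85330444]
sp knob [0.4991244  0.09482352 0.091     ] [-82.74995292 -46.04395211] new [-85.38406008 -46.96556038]
ck knob [0.47176098 0.21200031 0.1       ] [-93.56531303  73.79837575] new [-96.10674396  72.88509506]
stand wire [0.54861519 0.1482003  0.055     ] [-26.32220571  -0.06213337] new [-28.92077241  -1.02739046]
```

Request:
{"op": "send_rows", "data": {"moves": [[0.07,0.06,0.6,0,0,0,-1],[0,0,0.6,0,0,0,-1],[0,0,0.6,0,0,0,-1],[0,0,0.6,0,0,0,-1],[0,0,0.4,0,0,0,-1],[0,0,0.3,0,0,0,-1],[0,0,0,0,0,0,-1]]}}

```text
time_s: 7.05
position: [0.4993, 0.0944, 0.062]
tcp_rot: [[-0.146, 0.989, -0.001], [0.989, 0.146, 0.0], [0.0, -0.001, -1.0]]
force: [0.0, -0.3, 0.1]
opening: 1.001
```

```bash
python3 - <<'E'
import numpy as np
a=np.load("scale.npz");b=np.load("scale_w.npz"); th=np.radians(8.01)
np.savez("scale.npz",R=np.array([[np.cos(th),-np.sin(th)],[np.sin(th),np.cos(th)]]),t=(a["t"]+b["t"])/2)
from h import *
s=status.read_state(); print(s["position"],s["force"])
C=vision.capture("scene");a=C["img"][150:290,180:380,::-1]; cv2.imwrite("pics/d_scene.png",cv2.resize(a,None,fx=3.8,fy=3.8,interpolation=2))
E
```

```text
[0.4992955  0.09436188 0.062003  ] [ 0.0234856  -0.2809104   0.08740973]
```

View pics/d_scene.png

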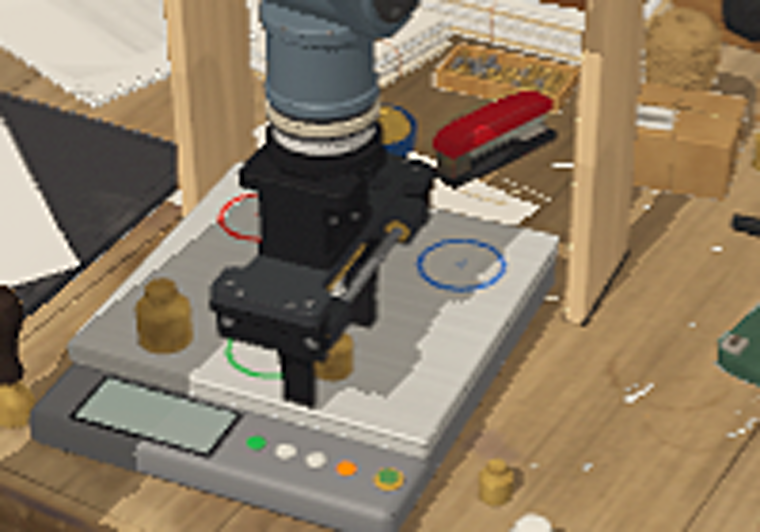

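The 200 g weight is between the fingers and the tip is clear of the pan, so I'll close.

Request:
{"op": "send_rows", "data": {"moves": [[0,0,0,0,0,0,0.6],[0,0,0,0,0,0,0.6],[0,0,0,0,0,0,0.6],[0,0,0,0,0,0,0.6],[0,0,0,0,0,0,0.6]]}}

```text
time_s: 7.72
position: [0.4996, 0.0944, 0.0626]
tcp_rot: [[-0.146, 0.989, 0.0], [0.989, 0.146, -0.0], [-0.0, 0.0, -1.0]]
force: [0.0, -0.8, 0.5]
opening: 0.508
```

Request:
{"op": "send_rows", "data": {"moves": [[0,0,0,0,0,0,1],[0,0,0,0,0,0,1],[0,0,0,0,0,0,1],[0,0,0,0,0,0,1]]}}

```text
time_s: 8.22
position: [0.4995, 0.0944, 0.0625]
tcp_rot: [[-0.146, 0.989, -0.0], [0.989, 0.146, -0.0], [0.0, -0.0, -1.0]]
force: [-0.5, -0.2, 0.1]
opening: 0.327
```

```bash
python3 - <<'E'
from h import *
p=s2w(-45,-215); print(p,w2s(status.read_state()["position"])); go([*p,.14],ori(98)); go([*p,.009],ori(98))
E
```

```text
[ 0.56128946 -0.06658397] [-83.76762015 -47.00955025]
start tool-frame shift units [-6.73  1.5  -3.1 ] turn units [-0.   -0.    0.04]  shift in end frame [-6.72  1.55 -3.1 ]
start tool-frame shift units [-6.73  1.5   2.14] turn units [-0.   -0.    0.04]  shift in end frame [-6.72  1.55  2.14]
```

Request:
{"op": "send_rows", "data": {"moves": [[0,0,-0.3,0,0,0,1],[0,0,-0.6,0,0,0,1],[0,0,-0.6,0,0,0,1],[0,0,-0.5,0,0,0,1],[-0.7,0.2,0,0,0,0,1],[-1,0.22,0,0,0,0,1],[-1,0.22,0,0,0,0,1],[-1,0.22,0,0,0,0,1],[-1,0.22,0,0,0,0,1],[-1,0.22,0,0,0,0,1],[-0.7,0.15,0,0,0,0,1],[-0.33,0.05,0,0,0,0,1]]}}

```text
time_s: 9.72
position: [0.5616, -0.0681, 0.1123]
tcp_rot: [[-0.145, 0.989, -0.0], [0.989, 0.145, 0.0], [0.0, -0.0, -1.0]]
force: [-0.4, 0.6, -1.7]
opening: 0.331
```

```bash
python3 - <<'E'
from h import *
s=status.read_state(); print(w2s(s["position"]),s["position"],s["force"],s["opening"])
c=vision.capture("wrist");cv2.imwrite("pics/e_w.png",c["img"][:,:,::-1])
C=vision.capture("scene");a=C["img"][150:330,200:400,::-1]; cv2.imwrite("pics/e_scene.png",cv2.resize(a,None,fx=3.3,fy=3.3,interpolation=2))
E
```

```text
[ -44.91636882 -216.49892842] [ 0.56158114 -0.06805662  0.11227854] [-0.4448032   0.63220586 -1.66437387] 0.3308552467470717
```

View pics/e_scene.png

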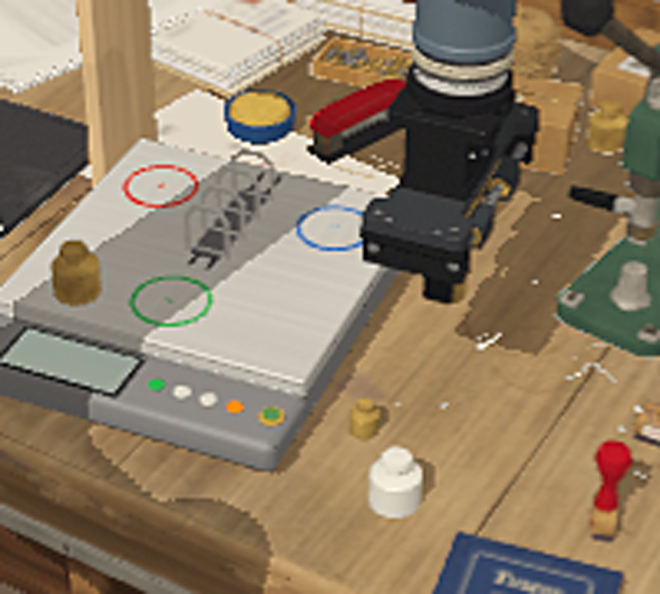

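The weight is held and clear, and the ground below it is free. I'll lower it.

Request:
{"op": "send_rows", "data": {"moves": [[0,0,0.7,0,0,0,1],[0,0,0.8,0,0,0,1],[0,0,0.8,0,0,0,1],[0,0,0.8,0,0,0,1],[0,0,0.5,0,0,0,1],[0,0,0.3,0,0,0,1],[0,0,0.15,0,0,0,1],[0,0,0,0,0,0,1]]}}

```text
time_s: 10.82
position: [0.5615, -0.0666, 0.0115]
tcp_rot: [[-0.146, 0.989, 0.0], [0.989, 0.146, -0.0], [-0.0, 0.0, -1.0]]
force: [-0.1, 0.0, -0.7]
opening: 0.327
```

Request:
{"op": "send_rows", "data": {"moves": [[0,0,0.06,0,0,0,1],[0,0,0.06,0,0,0,1],[0,0,0,0,0,0,1]]}}

```text
time_s: 11.2
position: [0.5613, -0.0666, 0.0084]
tcp_rot: [[-0.146, 0.989, 0.0], [0.989, 0.146, -0.0], [-0.0, 0.0, -1.0]]
force: [-0.1, 0.1, -1.8]
opening: 0.325
```

Request:
{"op": "send_rows", "data": {"moves": [[0,0,0.06,0,0,0,1],[0,0,0,0,0,0,1]]}}

```text
time_s: 11.45
position: [0.5615, -0.0667, 0.0074]
tcp_rot: [[-0.146, 0.989, 0.001], [0.989, 0.146, -0.0], [-0.0, 0.0, -1.0]]
force: [-0.8, -0.3, 3.2]
opening: 0.325
```

Request:
{"op": "send_rows", "data": {"moves": [[0,0,0,0,0,0,-0.15],[0,0,0,0,0,0,-0.15],[0,0,0,0,0,0,-0.15],[0,0,0,0,0,0,-0.15],[0,0,-0.4,0,0,0,-0.15],[0,0,-0.7,0,0,0,-0.15],[0,0,-0.9,0,0,0,-0.15],[0,0,-1,0,0,0,-0.15],[0,0,-1,0,0,0,-0.15],[0,0,-1,0,0,0,-0.15],[0,0,-1,0,0,0,-0.15],[0,0,-0.6,0,0,0,-0.15]]}}

```text
time_s: 12.95
position: [0.5619, -0.0667, 0.1744]
tcp_rot: [[-0.146, 0.989, 0.003], [0.989, 0.146, -0.001], [-0.001, 0.003, -1.0]]
force: [0.2, 0.4, 0.3]
opening: 0.574
```

```bash
python3 - <<'E'
from h import *
s=status.read_state(); print(w2s(s["position"]),s["position"],s["force"],s["opening"],np.round(s["joint_positions"],1))
C=vision.capture("scene");a=C["img"][150:330,200:400,::-1]; cv2.imwrite("pics/f_scene.png",cv2.resize(a,None,fx=3.3,fy=3.3,interpolation=2))
# target: above 500 g
h=32; e=65
Rt=ori(188,25); print(Rt[:,2],Rt[:,1],Rt[:,0])
E
```

```text
[ -44.42651593 -215.20626314] [ 0.56188609 -0.06670831  0.17439411] [0.21539467 0.36110925 0.32511915] 0.5736378825024013 [-18.1  29.1  93.6   0.   57.  -26.5]
[-0.41850537 -0.05881709 -0.90630779] [-0.1391731   0.99026807  0.        ] [-0.89748766 -0.12613367  0.42261826]
```

View pics/f_scene.png

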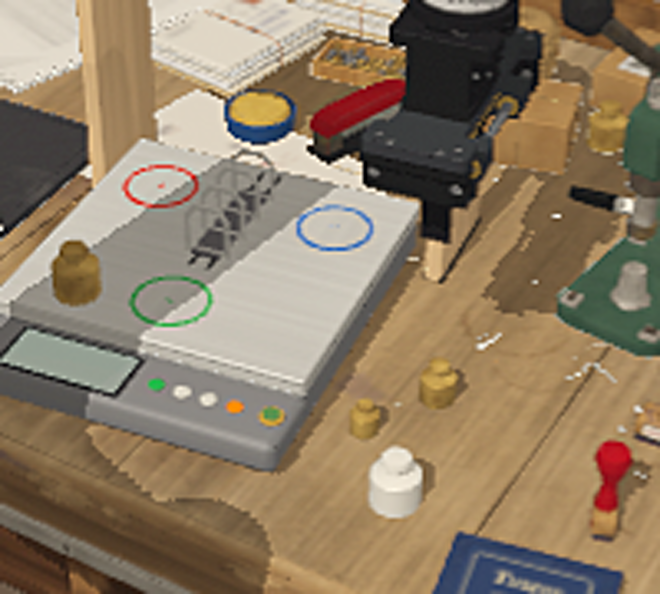

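The 200 g weight stands upright on the table at crop (438,385), clear of the 100 g at (364,418). Next I move back and re-orient to natural yaw with a 25° forward tilt.

Request:
{"op": "send_rows", "data": {"moves": [[0.6,-0.4,-0.1,0,0,0,-0.6],[1,-0.5,-0.1,0,0,0,-0.6],[1,-0.5,-0.1,0,0,0,-0.6],[1,-0.5,-0.1,0,0,0,-0.6],[1,-0.5,-0.1,0,0,0,-0.6],[1,-0.5,-0.1,0,0,0,-0.6],[1,-0.4,-0.1,0,0,0,-0.6],[0.6,-0.2,0,0,0,-0.5,-0.6],[0,0,0,0,0,-1,-0.6],[0,0,0,0,0,-1,-0.6],[0,0,0,0,0,-1,-0.6],[0,0,0,0,0,-1,-0.6]]}}

```text
time_s: 14.5
position: [0.446, 0.0993, 0.1883]
tcp_rot: [[-0.807, 0.591, -0.004], [0.591, 0.807, 0.0], [0.003, -0.002, -1.0]]
force: [-0.0, -0.1, 1.2]
opening: 0.796
```

Request:
{"op": "send_rows", "data": {"moves": [[0,0,0,0,0,-1,-0.6],[0,0,0,0,0,-1,-0.6],[0,0,0,0,0,-1,-0.6],[0,0,0,0,0,-1,-0.6],[0,0,0,0,0,-0.5,-0.6],[0,0,0,0,-0.8,0,-0.6],[0,0,0,0,-0.9,0,-0.6],[0,0,0,0,-0.8,0,-0.6],[0,0,0,0,0,0,-0.6]]}}

```text
time_s: 15.62
position: [0.4427, 0.0996, 0.187]
tcp_rot: [[-0.901, -0.145, 0.409], [-0.131, 0.989, 0.063], [-0.414, 0.004, -0.91]]
force: [0.5, 0.1, -0.2]
opening: 0.797
```

```bash
python3 - <<'E'
from h import *
s=status.read_state(); print(w2s(s["position"]),s["position"],s["force"],s["opening"],np.round(s["joint_positions"],1))
c=vision.capture("wrist");cv2.imwrite("pics/g_w.png",c["img"][:,:,::-1]);np.save("w3.npy",{"c":c,"s":s},allow_pickle=True)
Rt=ori(188,-25); G=np.array([.4685,.2112,.089]); T=G+.019*Rt[:,2]; print(T,w2s(G))
go(T+[0,0,.08],Rt); go(T,Rt)
P=pose(c,s)
for nm in ("check_weight","stand_front","ring_green"):
  for l in models.landmark_of("wrist",nm)[:2]:
    q=onz(c,P,l["point"],.057); print(nm,np.round(l["point"],1),l["confidence"],q,w2s(q))
E
```

```text
[-139.32212654  -33.89754763] [0.44265167 0.0996082  0.18702829] [ 0.47038326  0.14056976 -0.24086261] 0.7970872839203137 [  -5.6   15.   126.3   22.    16.  -123.9]
[0.4764516  0.21231752 0.07178015] [-98.17611705  73.00367842]
start tool-frame shift units [-1.08  4.29  2.11] turn units [ 0.03 -0.03  0.03]  shift in end frame [-1.05  4.31  2.1 ]
start tool-frame shift units [0.25 4.29 5.02] turn units [ 0.03 -0.03  0.03]  shift in end frame [0.3  4.31 5.  ]
check_weight [ 99.9 104. ] 0.73 [ 0.41586132 -0.05852094  0.057     ] [-187.88575325 -186.7508175 ]
check_weight [445.9 212.2] 0.63 [0.47116977 0.21345265 0.057     ] [-95.21849902  74.86233336]
stand_front [350.2 273.2] 0.84 [0.5583269  0.14638314 0.057     ] [-18.25755898  -3.69782993]
ring_green [357.  222.8] 0.91 [0.49366162 0.13953121 0.057     ] [-83.24673584  -1.47206712]
```

View pics/g_w.png

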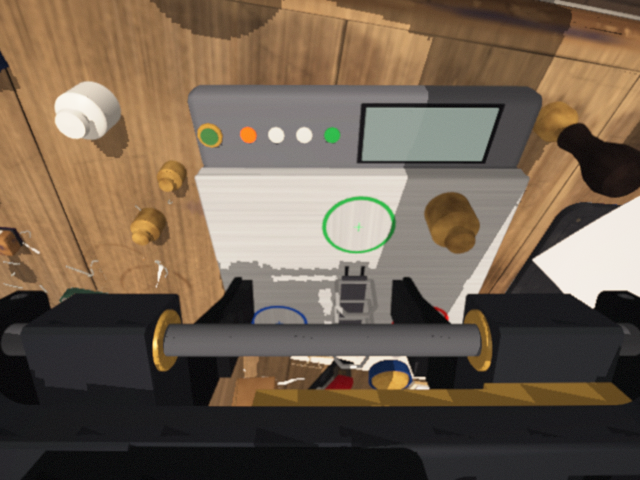

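Request:
{"op": "send_rows", "data": {"moves": [[-0.1,0.5,0.2,0,0,0,-0.6],[-0.2,0.75,0.4,0,0,0,-0.6],[-0.2,0.75,0.4,0,0,0,-0.6],[-0.2,0.75,0.4,0,0,0,-0.6],[-0.2,0.75,0.4,0,0,0,-0.6],[-0.2,0.5,0.25,0,0,0,-0.6],[-0.03,0.3,0.06,0,0,0,-0.6],[0,0,0,0,0,0,-0.6]]}}

```text
time_s: 16.82
position: [0.4814, 0.213, 0.1536]
tcp_rot: [[-0.896, -0.148, 0.419], [-0.134, 0.989, 0.062], [-0.423, -0.0, -0.906]]
force: [-0.1, 0.2, -0.2]
opening: 0.802
```

```bash
python3 - <<'E'
from h import *
s=status.read_state(); print(w2s(s["position"]),s["position"],s["force"],s["opening"],np.round(s["joint_positions"],1),np.round(s["tcp_rot"],3).tolist())
Rt=s["tcp_rot"]; G=np.array([*s2w(-97,73.7),.089]); T=G+.019*Rt[:,2]
go(T,ori(188,-25)); 
C={n:vision.capture(n) for n in("scene","side")}
a=C["scene"]["img"][130:290,150:350,::-1]; cv2.imwrite("pics/h_scene.png",cv2.resize(a,None,fx=3.5,fy=3.5,interpolation=2))
a=C["side"]["img"][180:380,280:480,::-1]; cv2.imwrite("pics/h_side.png",cv2.resize(a,None,fx=3,fy=3,interpolation=2))
E
```

```text
[-85.13787279  72.95626026] [0.48141765 0.21296987 0.15355969] [-0.14416348  0.21441582 -0.20508151] 0.8022519928252122 [ 12.8  24.1 118.5  -8.5  12.5 -77.9] [[-0.896, -0.148, 0.419], [-0.134, 0.989, 0.062], [-0.423, -0.0, -0.906]]
start tool-frame shift units [1.52 0.03 2.9 ] turn units [0.02 0.01 0.05]  shift in end frame [1.52 0.03 2.9 ]
```

View pics/h_side.png

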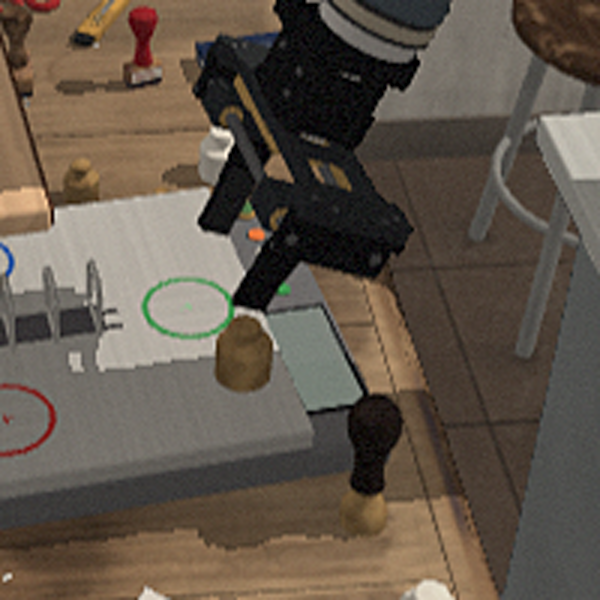

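View pics/h_scene.png

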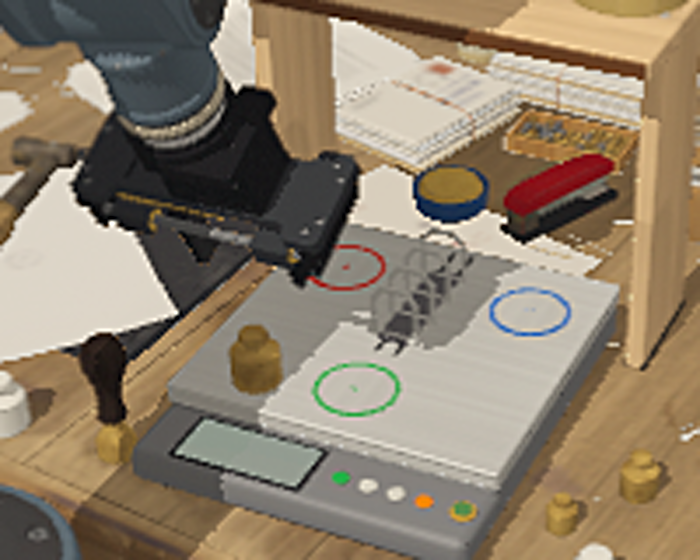

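Both views show the gripper tilted behind and above the 500 g weight, with the date stamp lower and to its left. I'll descend.

Request:
{"op": "send_rows", "data": {"moves": [[0.3,0.03,0.58,0,0,0,-0.6],[0.3,0,0.58,0,0,0,-0.6],[0.3,0,0.58,0,0,0,-0.6],[0.3,0,0.58,0,0,0,-0.6],[0.2,0,0.35,0,0,0,-0.6],[0.12,0,0.23,0,0,0,-0.6],[0,0,0,0,0,0,-0.6]]}}

```text
time_s: 17.8
position: [0.4799, 0.2108, 0.0862]
tcp_rot: [[-0.897, -0.145, 0.417], [-0.133, 0.989, 0.056], [-0.421, -0.005, -0.907]]
force: [0.2, 0.4, 0.1]
opening: 0.797
```

```bash
python3 - <<'E'
from h import *
s=status.read_state(); G=s["position"]-.019*s["tcp_rot"][:,2]; print("grasp",w2s(G),G,s["force"],s["opening"],np.round(s["joint_positions"],1))
C={n:vision.capture(n) for n in("scene","side")}
a=C["scene"]["img"][130:290,150:350,::-1]; cv2.imwrite("pics/i_scene.png",cv2.resize(a,None,fx=3.5,fy=3.5,interpolation=2))
a=C["side"]["img"][180:380,280:480,::-1]; cv2.imwrite("pics/i_side.png",cv2.resize(a,None,fx=3,fy=3,interpolation=2))
E
```

```text
grasp [-94.99080058  71.04878738] [0.47192665 0.20970804 0.10345704] [0.19182385 0.42355323 0.06130516] 0.7972943663155843 [ 12.8  33.2 121.5 -76.1   2.2 -10. ]
```

View pics/i_side.png

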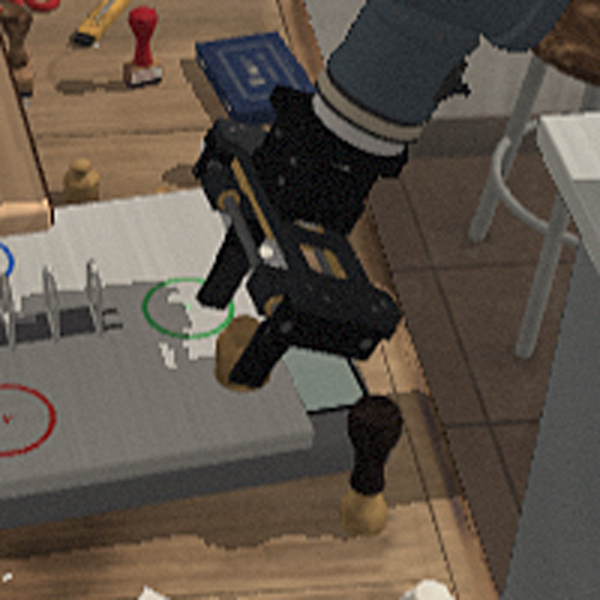

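View pics/i_scene.png

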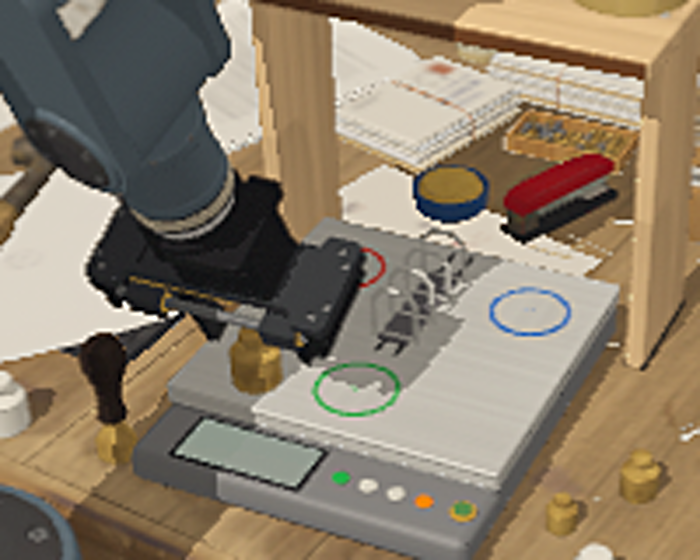

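The tilted pose sits on the wrist singularity (j5≈2°) and lost part of the descent. I'll model the wrist geometry to pick tilts that stay away from it.

```bash
cat > kin.py <<'E'
from h import *
from scipy.optimize import least_squares
D=[([.1475,.6066,.2216],[66.09,30.28,82.16,0,67.69,-10.2],[0,0,-1.]),
([.42006,.20343,.25023],[12.1+13.72,15.8,102.1,0,62.1,4],[0,0,-1.]),
([.56189,-.06671,.17439],[-18.1+11.3,29.1,93.6,0,57,-26],[.003,-.001,-1]),
([.44265,.09961,.18703],[-5.6,15,126.3,22,16,-123.9],[.409,.063,-.910]),
([.48142,.21297,.15356],[12.8,24.1,118.5,-8.5,12.5,-77.9],[.419,.062,-.906]),
([.4799,.2108,.0862],[12.8,33.2,121.5,-76.1,2.2,-10],[.417,.056,-.907])]
A=[];b=[]
for p,j,z in D:
    p=np.array(p);z=np.array(z);ph=np.arctan2(p[1],p[0]); u=np.array([np.cos(ph),np.sin(ph),0])
    j2,j3=np.radians(j[1]),np.radians(j[2]); s=j2+j3
    # unknown a1,d1,a2,bb,c,L ; r = p.u - L z.u (small side offset ignored)
    A.append([1,0,np.sin(j2),np.sin(s),np.cos(s),z@u]);b.append(p@u)
    A.append([0,1,np.cos(j2),np.cos(s),-np.sin(s),z[2]]);b.append(p[2])
A=np.array(A);b=np.array(b)
X,res,rk,sv=np.linalg.lstsq(A,b,rcond=None)
a1,d1,a2,bb,cc,L=X
if __name__=="__main__": print(np.round(X,4),rk,np.round(1e3*(A@X-b),1))
def ik(tcp,Rt):
    wc=np.array(tcp)-L*Rt[:,2]; ph=np.arctan2(wc[1],wc[0]); r=np.hypot(wc[0],wc[1])-a1; h=wc[2]-d1
    lf=np.hypot(bb,cc); D2=r*r+h*h
    best=None
    f=lambda v:[a2*np.sin(v[0])+bb*np.sin(v[0]+v[1])+cc*np.cos(v[0]+v[1])-r,a2*np.cos(v[0])+bb*np.cos(v[0]+v[1])-cc*np.sin(v[0]+v[1])-h]
    o=least_squares(f,np.radians([25,110])); j2,j3=o.x; s=j2+j3
    u=np.array([np.cos(ph),np.sin(ph),0]); fa=u*np.sin(s)+np.array([0,0,np.cos(s)])
    j5=np.degrees(np.arccos(fa@Rt[:,2]))
    # j4: direction of tool z about forearm
    n=np.cross([0,0,1],u); up=np.cross(fa,n)  # side, 'down' dir
    zz=Rt[:,2]-fa*(fa@Rt[:,2]); j4=np.degrees(np.arctan2(zz@n,zz@up))
    return np.round([np.degrees(ph),np.degrees(j2),np.degrees(j3),j4,j5],1),round(1e3*np.linalg.norm(o.fun),1)
E
python3 kin.py; python3 - <<'E'
from kin import *
for nm,xy in [("start",(-97,74)),("mid",(-60,82)),("m2",(-30,82)),("red",(65,82)),("blue",(65,-82)),("bm",(-60,-82)),("green",(-80,0))]:
  for tilt in (0,-10,-20,-25,-30):
    for yw in (188,):
      Rt=ori(yw,tilt); G=np.array([*s2w(*xy),.089]); print(nm,tilt,ik(G+.019*Rt[:,2],Rt))
E
```

```text
[0.0186 0.2888 0.5713 0.3891 0.1095 0.3104] 6 [ 0.1  0.5 -0.  -0.9 -0.2  0.9 -1.3 -0.9  1.5 -0.1 -0.   0.6]
start 0 (array([  24.3,   36. ,  104.8, -180. ,   39.2]), np.float64(0.0))
start -10 (array([  26.1,   34.4,  111.8, -172.5,   24.5]), np.float64(0.0))
start -20 (array([  28.2,   34.5,  118.6, -139.5,   10.5]), np.float64(0.0))
start -25 (array([ 29.3,  35.4, 121.9, -84.8,   8.9]), np.float64(0.0))
start -30 (array([ 30.6,  37. , 125.1, -48. ,  15. ]), np.float64(0.0))
mid 0 (array([  24.1,   37.8,   99.3, -180. ,   42.8]), np.float64(0.0))
mid -10 (array([  25.6,   36. ,  106.4, -173.6,   28.2]), np.float64(0.0))
mid -20 (array([  27.5,   35.7,  113.3, -151.1,   13.7]), np.float64(0.0))
mid -25 (array([  28.5,   36.3,  116.7, -112. ,    9.2]), np.float64(0.0))
mid -30 (array([ 29.6,  37.4, 119.9, -62.9,  11.9]), np.float64(0.0))
m2 0 (array([  23.2,   39.3,   95.1, -180. ,   45.6]), np.float64(0.0))
m2 -10 (array([  24.7,   37.3,  102.3, -174.4,   30.9]), np.float64(0.0))
m2 -20 (array([  26.3,   36.7,  109.3, -157.2,   16.1]), np.float64(0.0))
m2 -25 (array([  27.2,   37.1, 
[... 858 characters left out ...]
 6.8,   36.8,  102.5, -180. ,   40.8]), np.float64(0.0))
bm -10 (array([  6.7,  35. , 109.8, 179.5,  25.2]), np.float64(0.0))
bm -20 (array([  6.5,  34.9, 117. , 176.5,   8.2]), np.float64(0.0))
bm -25 (array([  6.4,  35.6, 120.5,  30. ,   1.3]), np.float64(0.0))
bm -30 (array([  6.4,  37. , 123.9,   4.3,  11. ]), np.float64(0.0))
green 0 (array([ 15.9,  36. , 104.7, 180. ,  39.3]), np.float64(0.0))
green -10 (array([  16.7,   34.4,  111.9, -176.3,   23.9]), np.float64(0.0))
green -20 (array([  17.8,   34.5,  119. , -153.9,    7.6]), np.float64(0.0))
green -25 (array([ 18.4,  35.4, 122.4, -60.7,   5. ]), np.float64(0.0))
green -30 (array([ 19. ,  36.9, 125.8, -24.2,  13.4]), np.float64(0.0))
```

```bash
cat > kin.py <<'E'
from h import *
from scipy.optimize import least_squares
D=[([.1475,.6066,.2216],[66.09,30.28,82.16,0,67.69,-10.2],[0,0,-1.]),
([.42006,.20343,.25023],[12.1,15.8,102.1,0,62.1,4],[0,0,-1.]),
([.56189,-.06671,.17439],[-18.1,29.1,93.6,0,57,-26],[.003,-.001,-1]),
([.44265,.09961,.18703],[-5.6,15,126.3,22,16,-123.9],[.409,.063,-.910]),
([.48142,.21297,.15356],[12.8,24.1,118.5,-8.5,12.5,-77.9],[.419,.062,-.906]),
([.4799,.2108,.0862],[12.8,33.2,121.5,-76.1,2.2,-10],[.417,.056,-.907])]
A=[];b=[]
for p,j,z in D:
    p=np.array(p);z=np.array(z);Q=Rn.from_euler("z",-j[0],degrees=True).as_matrix();p=Q@p;z=Q@z
    j2,j3=np.radians(j[1]),np.radians(j[2]); s=j2+j3
    A.append([1,0,np.sin(j2),np.sin(s),np.cos(s),z[0],0]);b.append(p[0])
    A.append([0,0,0,0,0,z[1],1]);b.append(p[1])
    A.append([0,1,np.cos(j2),np.cos(s),-np.sin(s),z[2],0]);b.append(p[2])
A=np.array(A);b=np.array(b)
X,res,rk,sv=np.linalg.lstsq(A,b,rcond=None)
a1,d1,a2,bb,cc,L,off=X
if __name__=="__main__": print(np.round(X,4),rk,np.round(1e3*(A@X-b),1))
def ik(tcp,Rt):
    wc=np.array(tcp)-L*Rt[:,2]; rho=np.hypot(wc[0],wc[1]); ph=np.arctan2(wc[1],wc[0])-np.arcsin(off/rho); r=np.sqrt(rho**2-off**2)-a1; h=wc[2]-d1
    f=lambda v:[a2*np.sin(v[0])+bb*np.sin(v[0]+v[1])+cc*np.cos(v[0]+v[1])-r,a2*np.cos(v[0])+bb*np.cos(v[0]+v[1])-cc*np.sin(v[0]+v[1])-h]
    o=least_squares(f,np.radians([25,110])); j2,j3=o.x; s=j2+j3
    u=np.array([np.cos(ph),np.sin(ph),0]); fa=u*np.sin(s)+np.array([0,0,np.cos(s)])
    j5=np.degrees(np.arccos(np.clip(fa@Rt[:,2],-1,1)))
    n=np.cross([0,0,1],u); dn=np.cross(n,fa)*1.0
    if dn[2]>0: dn=-dn
    zz=Rt[:,2]-fa*(fa@Rt[:,2]); j4=-np.degrees(np.arctan2(zz@n,zz@dn))
    return np.round([np.degrees(ph),np.degrees(j2),np.degrees(j3),j4,j5],1),round(1e3*np.linalg.norm(o.fun),1)
E
python3 kin.py; python3 - <<'E'
from kin import *
for p,j,z in D[3:]:
    z=np.array(z);y=np.cross(z,[-.9,-.13,-.42]);Rt=np.c_[np.cross(y,z),y,z]; print(j,ik(p,Rt))
for nm,xy in [("start",(-97,74)),("mid",(-60,82)),("m2",(-30,82)),("red",(65,82)),("blue",(65,-82)),("bm",(-60,-82)),("green",(-80,0))]:
  for tilt in (0,-10,-20,-25,-30,-35):
    for yw in (188,):
      Rt=ori(yw,tilt); G=np.array([*s2w(*xy),.089]); print(nm,tilt,ik(G+.019*Rt[:,2],Rt))
E
```

```text
[0.0013 0.2733 0.5861 0.3905 0.113  0.3046 0.111 ] 7 [ 0.2 -0.1 -0.2 -0.3  0.1 -0.1 -0.  -0.2  0.4  0.2 -0.1 -0.1 -0.   0.1
  0.  -0.1  0.2 -0. ]
[-5.6, 15, 126.3, 22, 16, -123.9] (array([ -5.6,  15. , 126.3, -21.8,  16.1]), np.float64(0.0))
[12.8, 24.1, 118.5, -8.5, 12.5, -77.9] (array([ 12.8,  24.1, 118.5,   8.6,  12.5]), np.float64(0.0))
[12.8, 33.2, 121.5, -76.1, 2.2, -10] (array([ 12.8,  33.2, 121.5,  76.7,   2.4]), np.float64(0.0))
start 0 (array([ 11.9,  35.8, 105. ,  -0. ,  39.2]), np.float64(0.0))
start -10 (array([ 12.3,  34.3, 111.9,   1.9,  23.8]), np.float64(0.0))
start -20 (array([ 12.8,  34.4, 118.8,  13.6,   7.1]), np.float64(0.0))
start -25 (array([ 13.1,  35.3, 122.2, 137.4,   3.2]), np.float64(0.0))
start -30 (array([ 13.4,  36.8, 125.4, 167.3,  12.4]), np.float64(0.0))
start -35 (array([ 13.8,  39. , 128.6, 171.4,  22.7]), np.float64(0.0))
mid 0 (array([12.5, 37.6, 99.5, -0. , 42.9]), np.float64(0.0))
mid -10 (array([ 12.9,  35.8, 106.5,   1.8,  27.7]), np.float64(0.0))
mid -20 (array([ 13.5,  35.5, 113.4,   9.6,  11.3]), np.float64(0.0))
mid -25 (array([ 13.8,  3
[... 1575 characters left out ...]
17.1, -32. ,  10.4]), np.float64(0.0))
bm -25 (array([ -9.2,  35.5, 120.7, -91.5,   7.2]), np.float64(0.0))
bm -30 (array([ -10.2,   36.9,  124.2, -137.1,   13.3]), np.float64(0.0))
bm -35 (array([ -11.3,   39. ,  127.6, -150.6,   22.7]), np.float64(0.0))
green 0 (array([  3.5,  35.9, 104.9,   0. ,  39.3]), np.float64(0.0))
green -10 (array([  3. ,  34.3, 112. ,  -2.2,  23.8]), np.float64(0.0))
green -20 (array([  2.4,  34.3, 119.2, -16.2,   6.8]), np.float64(0.0))
green -25 (array([   2.1,   35.2,  122.7, -138.2,    3.8]), np.float64(0.0))
green -30 (array([   1.7,   36.8,  126.2, -166.1,   13.2]), np.float64(0.0))
green -35 (array([   1.3,   39.1,  129.5, -170.5,   23.8]), np.float64(0.0))
```

```bash
python3 - <<'E'
from h import *
C=np.load("scene.npy",allow_pickle=True).item(); P=pose(C)
a=C["img"][80:180,190:370,::-1]; cv2.imwrite("pics/shelf.png",cv2.resize(a,None,fx=4.2,fy=4.2,interpolation=2))
dep=C["depth"]
# all points from depth in shelf region, z .25-.40
v,u=np.mgrid[80:180,190:370]; u=u.ravel();v=v.ravel();z=dep[v,u]
n=cv2.undistortPoints(np.c_[u,v].astype(float)[:,None],K(C),np.array(C["distortion"]))[:,0]
p=np.c_[n[:,0]*z,-n[:,1]*z,-z]@P[:3,:3].T+P[:3,3]
ok=(z>0)&(p[:,2]>.285)&(p[:,2]<.32)&(p[:,0]>.45)&(p[:,0]<.9); q=p[ok]; s=np.array([w2s(x) for x in q])
for y0 in range(-160,181,40):
    m=(abs(s[:,1]-y0)<20); 
    if m.sum()>5: print(y0,m.sum(),np.percentile(s[m,0],[0,2,5,20]).round(1), q[m,2][np.argsort(s[m,0])[:8]].round(3))
E
```

```text
-160 530 [36.5 40.  41.  51.8] [0.302 0.297 0.296 0.299 0.298 0.302 0.304 0.296]
-120 320 [38.9 39.9 40.9 44. ] [0.303 0.3   0.304 0.306 0.296 0.301 0.297 0.302]
-80 367 [35.7 40.4 41.3 45.5] [0.304 0.304 0.295 0.296 0.294 0.299 0.298 0.301]
-40 329 [39.2 40.9 42.3 45.6] [0.302 0.297 0.297 0.297 0.3   0.3   0.296 0.296]
0 383 [39.3 41.  42.  46.5] [0.303 0.295 0.299 0.305 0.302 0.299 0.305 0.299]
40 264 [39.5 41.  42.  45.4] [0.304 0.308 0.304 0.298 0.303 0.302 0.294 0.297]
80 252 [39.9 41.  42.2 44.8] [0.299 0.304 0.3   0.299 0.302 0.3   0.3   0.308]
120 232 [34.9 41.  41.9 44.7] [0.308 0.297 0.296 0.304 0.302 0.3   0.301 0.296]
160 185 [39.9 41.  42.9 45. ] [0.299 0.303 0.307 0.302 0.301 0.304 0.302 0.295]
```

```bash
python3 - <<'E'
from kin import *
Rt=ori(188,-20); G=np.array([*s2w(-97,74),.103]);T=G+.019*Rt[:,2]; go(T,Rt); print(ik(T,Rt))
G[2]=.089;T=G+.019*Rt[:,2]; go(T,Rt); print(ik(T,Rt)); print(Rt.T@[0,0,-1])
E
```

```text
start tool-frame shift units [ 0.15  0.11 -0.01] turn units [-0.01  0.49  0.03]  shift in end frame [0.15 0.11 0.01]
(array([ 12.8,  32.5, 118.4,  10.3,   9.3]), np.float64(0.0))
start tool-frame shift units [0.39 0.12 0.5 ] turn units [-0.01  0.49  0.03]  shift in end frame [0.34 0.11 0.53]
(array([ 12.8,  34.4, 118.8,  13.6,   7.1]), np.float64(0.0))
[0.34202014 0.         0.93969262]
```

Request:
{"op": "send_rows", "data": {"moves": [[0,0.03,0,0,0.16,0,-0.6],[0.05,0.03,0,0,0.16,0,-0.6],[0.05,0.03,0,0,0.16,0,-0.6],[0.05,0.02,0,0,0,0,-0.6],[0,0,0,0,0,0,-0.6],[0,0,0,0,0,0,-0.6]]}}

```text
time_s: 18.65
position: [0.4783, 0.2088, 0.0856]
tcp_rot: [[-0.914, -0.139, 0.382], [-0.135, 0.99, 0.038], [-0.384, -0.017, -0.923]]
force: [-0.7, -0.1, -0.7]
opening: 0.799
```

```bash
python3 - <<'E'
from kin import *
s=status.read_state(); G=s["position"]-.019*s["tcp_rot"][:,2]; print("grasp",w2s(G),G,s["force"],np.round(s["joint_positions"],1))
Rt=ori(188,-20);  G=np.array([*s2w(-97,74),.089]);T=G+.019*Rt[:,2]; go(T,Rt)
E
```

```text
grasp [-96.13018851  69.56315143] [0.47100539 0.20807813 0.10315453] [-0.66971159 -0.1102191  -0.67603397] [ 13.   32.8 119.9 -30.3   5.6 -55.5]
start tool-frame shift units [0.28 0.2  0.51] turn units [-0.09  0.26  0.03]  shift in end frame [0.26 0.19 0.52]
```

Request:
{"op": "send_rows", "data": {"moves": [[0,0.05,0,-0.03,0.1,0.01,-0.6],[0,0.05,0,-0.03,0.1,0.01,-0.6],[0,0.05,0,-0.03,0.06,0.01,-0.6],[0.06,0.05,0.12,0,0,0,-0.6],[0.06,0,0.12,0,0,0,-0.6],[0.07,0,0.12,0,0,0,-0.6],[0.07,0,0.13,0,0,0,-0.6],[0,0,0,0,0,0,-0.6]]}}

```text
time_s: 19.65
position: [0.4755, 0.2135, 0.0714]
tcp_rot: [[-0.931, -0.139, 0.337], [-0.131, 0.99, 0.047], [-0.341, -0.0, -0.94]]
force: [-0.3, -0.0, 0.3]
opening: 0.802
```

```bash
python3 - <<'E'
from kin import *
s=status.read_state(); G=s["position"]-.019*s["tcp_rot"][:,2]; print("grasp",w2s(G),G,s["force"],np.round(s["joint_positions"],1))
Rt=ori(188,-20);  G=np.array([*s2w(-97,74),.089]);T=G+.019*Rt[:,2]; go(T,Rt)
C={n:vision.capture(n) for n in("scene","side")}
a=C["scene"]["img"][170:270,170:270,::-1]; cv2.imwrite("pics/j_scene.png",cv2.resize(a,None,fx=5,fy=5,interpolation=2))
a=C["side"]["img"][230:380,300:450,::-1]; cv2.imwrite("pics/j_side.png",cv2.resize(a,None,fx=4,fy=4,interpolation=2))
E
```

```text
grasp [-97.36298177  74.27364004] [0.46912824 0.21257088 0.08921539] [-0.33608173 -0.00422208  0.28344902] [ 12.9  34.4 118.7 -13.3   7.3 -72.2]
start tool-frame shift units [-0.01 -0.01  0.01] turn units [-0.   -0.01  0.  ]  shift in end frame [-0.01 -0.01  0.01]
```

View pics/j_scene.png

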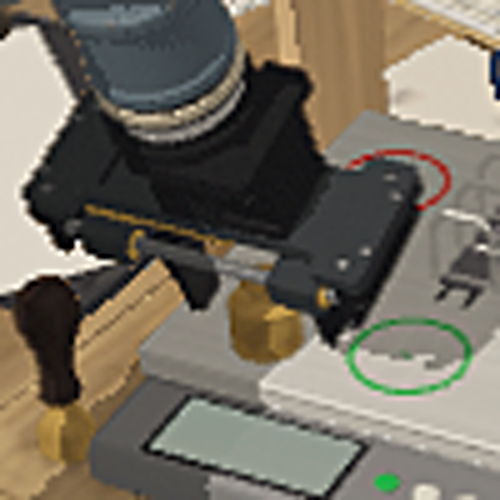

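View pics/j_side.png

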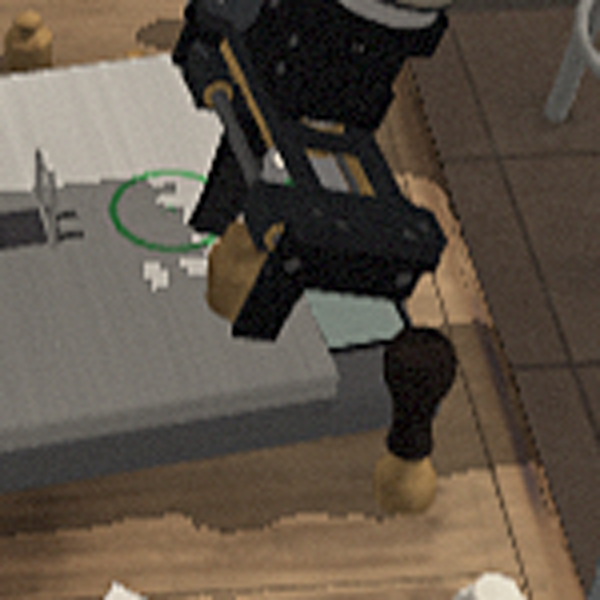

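```bash
python3 - <<'E'
from kin import *
C={n:vision.capture(n) for n in("scene","side")}
s=status.read_state(); R=s["tcp_rot"];G=s["position"]-.019*R[:,2]
for n in C:
    print(n,[(np.round(l["point"],1),round(l["confidence"],2)) for l in models.landmark_of(n,"check_weight")[:3]])
    print("predicted foot at est.",proj(C[n],pose(C[n]),[G[0],G[1],.057]),"knob",proj(C[n],pose(C[n]),[G[0],G[1],.102]), "tip near finger", proj(C[n],pose(C[n]),s["position"]+.042*R[:,1]))
E
```

```text
scene [(array([319.4, 304.2]), 0.84), (array([223.6, 236.4]), 0.71), (array([150.9, 250.5]), 0.7)]
predicted foot at est. [223.31728825 237.23255473] knob [221.92909857 223.38070393] tip near finger [210.18686803 227.70989065]
side [(array([422.6, 393.8]), 0.82), (array([358.6, 302.8]), 0.71), (array([354.8, 235. ]), 0.52)]
predicted foot at est. [359.42496634 304.20366004] knob [360.40016179 287.63764394] tip near finger [362.38840238 313.63912542]
```

Request:
{"op": "send_rows", "data": {"moves": [[0,0,0,0,0,0,1],[0,0,0,0,0,0,1],[0,0,0,0,0,0,1],[0,0,0,0,0,0,1],[0,0,0,0,0,0,1]]}}

```text
time_s: 20.58
position: [0.4759, 0.2135, 0.0718]
tcp_rot: [[-0.931, -0.139, 0.338], [-0.131, 0.99, 0.047], [-0.341, -0.0, -0.94]]
force: [0.5, 0.5, 0.5]
opening: 0.43
```

```bash
python3 - <<'E'
from kin import *
s=status.read_state(); R=s["tcp_rot"];G=s["position"]-.019*R[:,2]; print(w2s(G),G,s["opening"],s["force"])
Rt=ori(188,-20)
for x,y in [(-97,74),(-60,82),(0,82),(62,82)]:
    g=np.array([*s2w(x,y),G[2]]);T=g+.019*Rt[:,2]; print(x,y); go(T,Rt); print(ik(T,Rt)[0])
print(Rt.T@[SR[0,0],SR[1,0],0],Rt.T@[SR[0,1],SR[1,1],0])
E
```

```text
[-97.05475151  74.23045786] [0.46943948 0.21257107 0.08966441] 0.4299063685492592 [0.53892754 0.45745055 0.50745057]
-97 74
start tool-frame shift units [-0.   -0.01  0.  ] turn units [-0. -0. -0.]  shift in end frame [-0.   -0.01  0.  ]
[ 12.8  34.3 118.8  13.4   7.2]
-60 82
start tool-frame shift units [-1.39  0.31  0.51] turn units [-0. -0. -0.]  shift in end frame [-1.39  0.31  0.51]
[ 13.5  35.5 113.4   9.5  11.4]
0 82
start tool-frame shift units [-3.65  0.31  1.33] turn units [-0. -0. -0.]  shift in end frame [-3.65  0.31  1.33]
[ 12.8  37.6 105.2   5.5  17.3]
62 82
start tool-frame shift units [-5.98  0.31  2.17] turn units [-0. -0. -0.]  shift in end frame [-5.98  0.31  2.18]
[12.3 40.3 96.4  3.7 23.3]
[-9.39692606e-01  1.74532924e-04  3.42020138e-01] [ 1.64007301e-04  9.99999985e-01 -5.96937758e-05]
```

Request:
{"op": "send_rows", "data": {"moves": [[-0.22,0.04,0.08,0,0,0,1],[-0.47,0.04,0.17,0,0,0,1],[-0.47,0.04,0.17,0,0,0,1],[-0.47,0.04,0.17,0,0,0,1],[-0.47,0.04,0.17,0,0,0,1],[-0.47,0.04,0.17,0,0,0,1],[-0.47,0.04,0.17,0,0,0,1],[-0.22,0.03,0.08,0,0,0,1]]}}

```text
time_s: 21.58
position: [0.562, 0.2335, 0.0721]
tcp_rot: [[-0.93, -0.139, 0.339], [-0.131, 0.99, 0.048], [-0.343, 0.0, -0.939]]
force: [-1.9, -0.4, -0.4]
opening: 0.429
```

```bash
cat > chk.py <<'E'
from kin import *
import sys
s=status.read_state(); R=s["tcp_rot"];G=s["position"]-.019*R[:,2]; print("t",s["time_s"],"G",w2s(G),G[2],"open",s["opening"],"F",np.round(s["force"],1),np.round(s["joint_positions"],1))
Rt=ori(188,-20)
C={n:vision.capture(n) for n in("scene","side")}; tag=sys.argv[1]
P=np.array([*s2w(0,0),.06])
for n,(w,h,sc) in {"scene":(180,150,4),"side":(200,160,4)}.items():
    c=proj(C[n],pose(C[n]),P); x=int(max(0,min(640-w,c[0]-w/2)));y=int(max(0,min(480-h,c[1]-h/2-10)))
    cv2.imwrite(f"pics/{tag}_{n}.png",cv2.resize(C[n]["img"][y:y+h,x:x+w,::-1],None,fx=sc,fy=sc,interpolation=2)); print(n,"crop",x,y,sc)
    print("  foot pred",proj(C[n],pose(C[n]),[G[0],G[1],.057]),[(np.round(l["point"],1).tolist(),round(l["confidence"],2)) for l in models.landmark_of(n,"check_weight")[:4]])
if len(sys.argv)>3:
    g=np.array([*s2w(float(sys.argv[2]),float(sys.argv[3])),float(sys.argv[4]) if len(sys.argv)>4 else G[2]]);T=g+.019*Rt[:,2]; go(T,Rt); print(ik(T,Rt)[0])
E
python3 chk.py k1 63 82 0.089
```

```text
t 21.575 G [-8.94389292 82.0788066 ] 0.08996144593970178 open 0.4293036505202014 F [-1.9 -0.4 -0.4] [ 12.9  37.2 106.5  -5.9  16.4 -79.7]
scene crop 174 138 4
  foot pred [236.28423027 219.08412087] [([319.5, 303.3], 0.62), ([151.6, 253.5], 0.58), ([237.7, 219.5], 0.48)]
side crop 205 196 4
  foot pred [317.98280923 313.39347376] [([422.4, 392.1], 0.89)]
start tool-frame shift units [-2.66 -0.01  1.04] turn units [0.   0.02 0.  ]  shift in end frame [-2.66 -0.01  1.03]
[12.3 40.5 96.3  3.7 23.3]
```

View pics/k1_side.png

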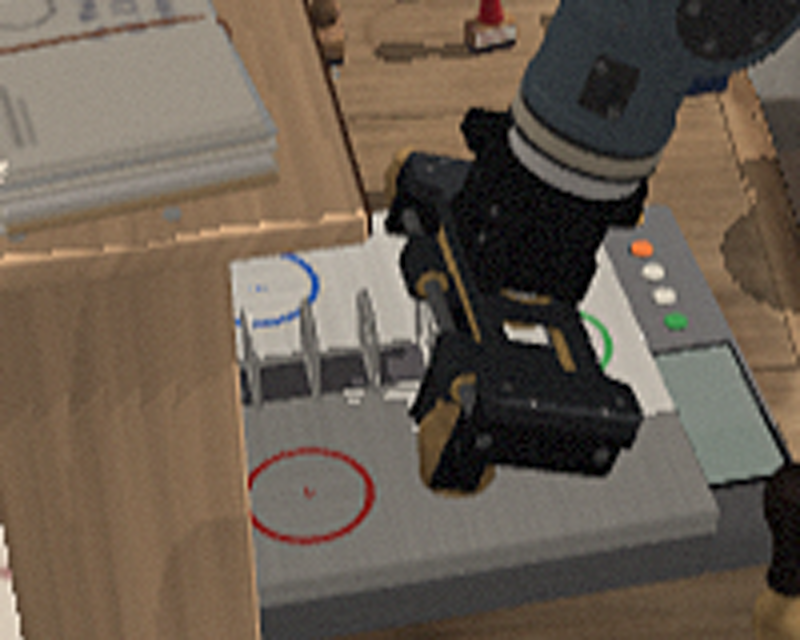

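View pics/k1_scene.png

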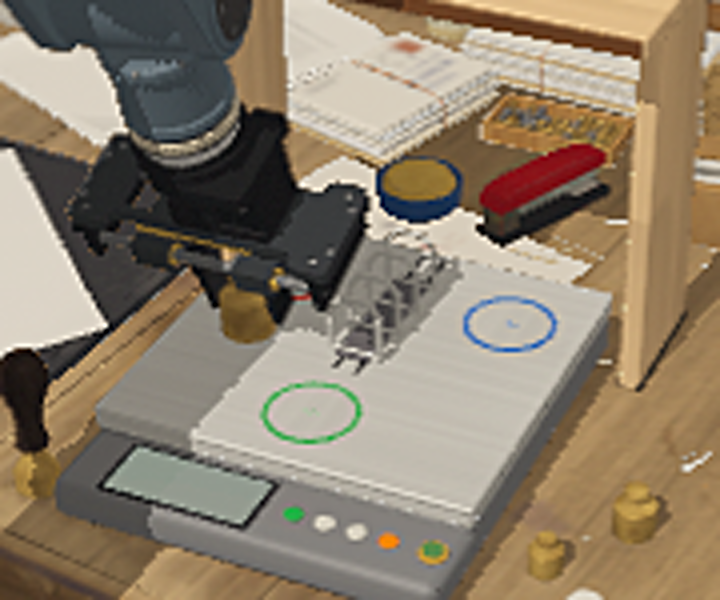

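The 500 g weight slides upright with the grip, and the body clears the stand. On to the red ring.

Request:
{"op": "send_rows", "data": {"moves": [[-0.22,0,0.09,0,0,0,1],[-0.47,0,0.17,0,0,0,1],[-0.47,0,0.17,0,0,0,1],[-0.47,0,0.17,0,0,0,1],[-0.47,0,0.17,0,0,0,1],[-0.34,0,0.13,0,0,0,1],[-0.22,0,0.09,0,0,0,1],[0,0,0,0,0,0,1],[0,0,0,0,0,0,1]]}}

```text
time_s: 22.9
position: [0.6323, 0.2434, 0.0721]
tcp_rot: [[-0.93, -0.139, 0.341], [-0.131, 0.99, 0.048], [-0.345, 0.0, -0.939]]
force: [1.7, -0.5, -0.4]
opening: 0.429
```

```bash
python3 chk.py k2 65 82 0.089
```

```text
t 22.9 G [61.97358877 82.0127997 ] 0.08993789003723941 open 0.428621101723239 F [ 1.7 -0.5 -0.4] [ 12.3  40.3  96.6  -3.7  23.1 -82.5]
scene crop 174 138 4
  foot pred [247.82743881 206.15960234] [([319.7, 306.2], 0.83), ([333.0, 266.8], 0.72), ([250.8, 207.2], 0.63), ([152.7, 251.6], 0.51)]
side crop 205 196 4
  foot pred [282.88695631 318.81144872] [([285.2, 319.9], 0.52), ([353.8, 234.7], 0.5)]
start tool-frame shift units [-0.1  -0.    0.08] turn units [0.   0.02 0.  ]  shift in end frame [-0.1  -0.    0.08]
[12.3 40.6 96.   3.7 23.5]
```

View pics/k2_side.png

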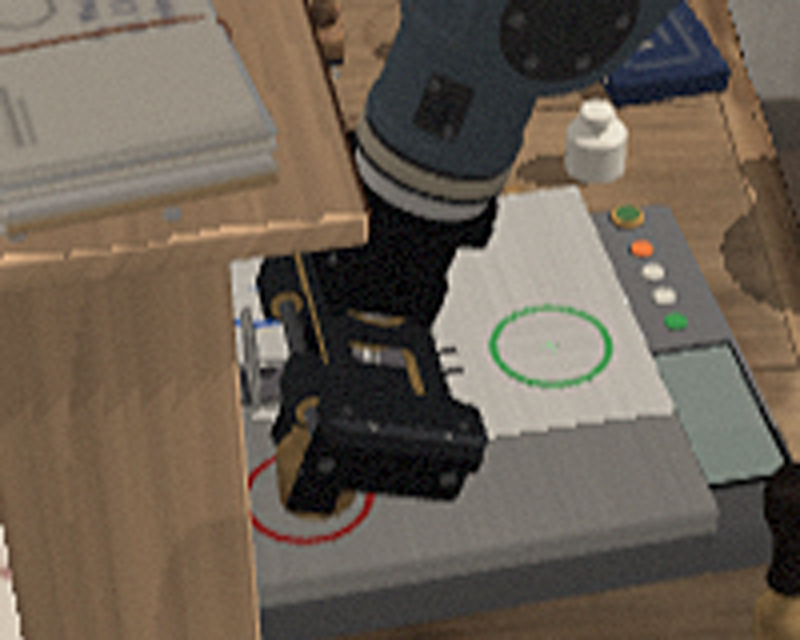

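View pics/k2_scene.png

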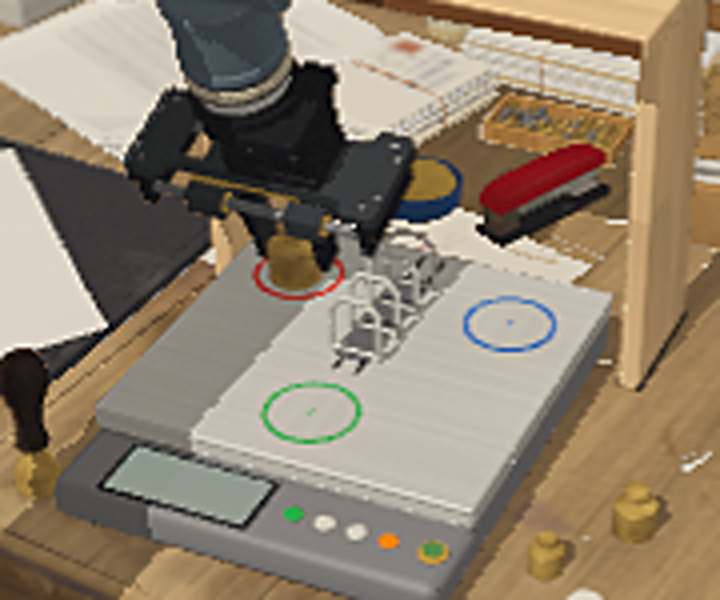

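Request:
{"op": "send_rows", "data": {"moves": [[-0.06,0,0.03,0,0,0,1],[-0.05,0,0.02,0,0,0,1],[0,0,0,0,0,0,1],[0,0,0,0,0,0,-0.22],[0,0,0,0,0,0,-0.22],[0,0,0,0,0,0,-0.22],[0,0,0,0,0,0,-0.22]]}}

```text
time_s: 23.98
position: [0.6341, 0.2437, 0.0713]
tcp_rot: [[-0.931, -0.139, 0.339], [-0.131, 0.99, 0.048], [-0.342, 0.0, -0.94]]
force: [0.1, 0.7, 0.5]
opening: 0.605
```

```bash
python3 chk.py k3 -55 82 0.0895
```

```text
t 23.975 G [63.8849485  82.10782658] 0.08912586453452556 open 0.6054094363759982 F [0.1 0.7 0.5] [ 12.3  40.5  96.2  -3.7  23.4 -82.6]
scene crop 174 138 4
  foot pred [248.09702784 205.81708699] [([323.6, 300.0], 0.69), ([153.1, 249.6], 0.67), ([247.5, 208.0], 0.44)]
side crop 205 196 4
  foot pred [281.9385375  318.99320838] [([353.5, 237.4], 0.63), ([282.9, 321.4], 0.59)]
start tool-frame shift units [ 4.46 -0.   -1.64] turn units [ 0. -0.  0.]  shift in end frame [ 4.45 -0.   -1.64]
[ 13.4  35.6 112.7   9.   11.8]
```

View pics/k3_side.png

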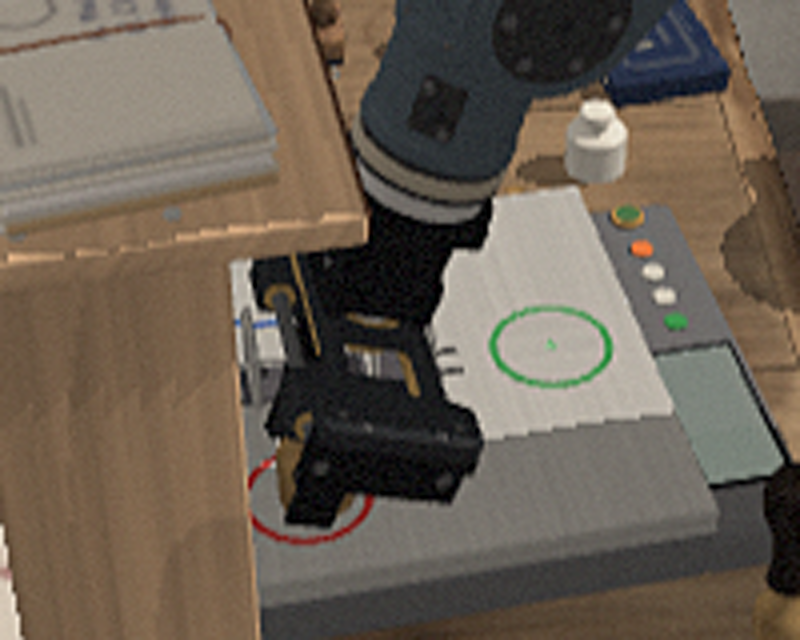

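View pics/k3_scene.png

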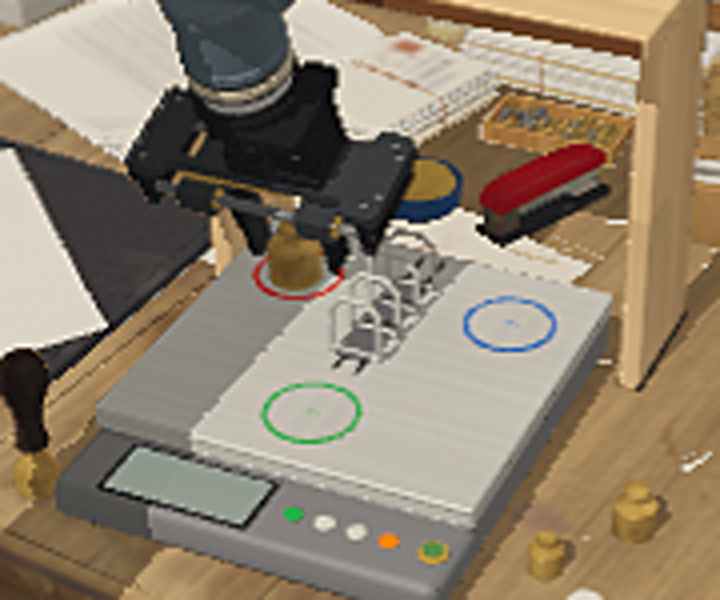

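The weight stands inside the red ring and is let go, with 7 mm free on each side. Now two seconds of holding still.

Request:
{"op": "send_rows", "data": {"moves": [[0,0,0,0,0,0,-0.22],[0,0,0,0,0,0,-0.22],[0,0,0,0,0,0,-0.22],[0,0,0,0,0,0,-0.22],[0,0,0,0,0,0,-0.22],[0,0,0,0,0,0,-0.22],[0,0,0,0,0,0,-0.22],[0,0,0,0,0,0,-0.22]]}}

```text
time_s: 25.18
position: [0.6339, 0.2436, 0.0712]
tcp_rot: [[-0.931, -0.139, 0.338], [-0.131, 0.99, 0.048], [-0.342, -0.0, -0.94]]
force: [-0.2, 0.4, 0.1]
opening: 0.61
```

```bash
python3 - <<'E'
from kin import *
s=status.read_state();c=vision.capture("wrist");cv2.imwrite("pics/l_w.png",c["img"][:,:,::-1]);print(s["time_s"],s["opening"],s["force"])
E
```

```text
25.175 0.60988778740167 [-0.17164804  0.44461691  0.06773415]
```

View pics/l_w.png

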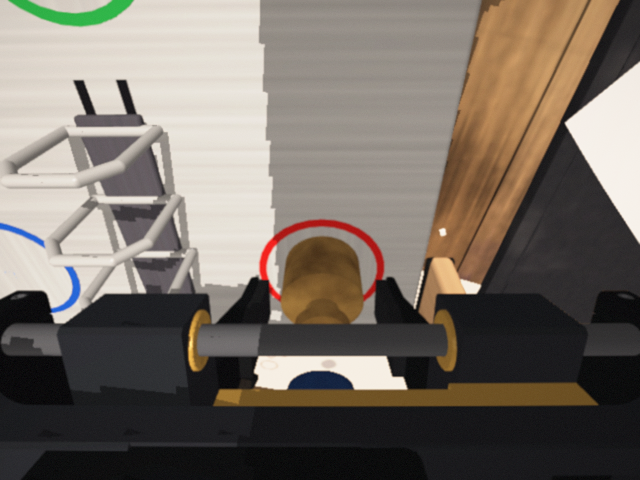

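```bash
python3 - <<'E'
from kin import *
s=status.read_state();c=vision.capture("wrist");P=pose(c,s)
for p in [(322,237),(322,229),(322,222)]: print(p,w2s(onz(c,P,p,.057)))
im=c["img"][200:340,230:410,::-1];cv2.imwrite("pics/l_wc.png",cv2.resize(im,None,fx=4,fy=4,interpolation=2))
E
```

```text
(322, 237) [43.18294023 82.57401986]
(322, 229) [38.38689731 82.57558151]
(322, 222) [34.31895838 82.57690615]
```

View pics/l_wc.png

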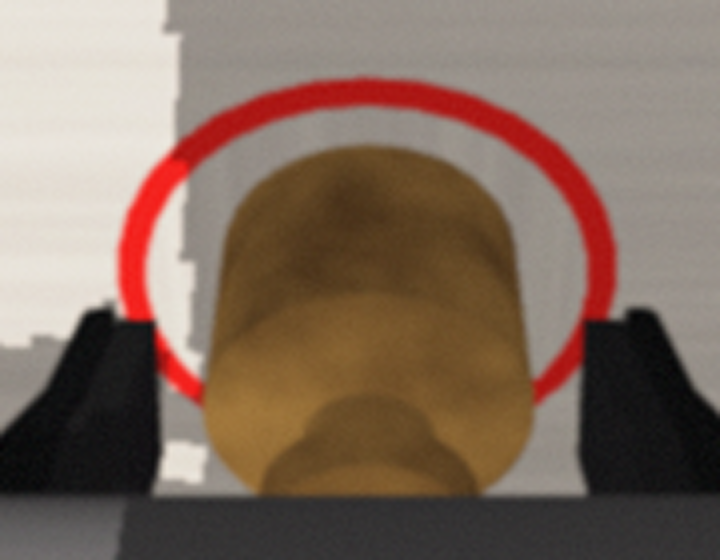

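Request:
{"op": "send_rows", "data": {"moves": [[0,0,0,0,0,0,-0.22],[0,0,0,0,0,0,-0.22],[0,0,0,0,0,0,-0.22],[0,0,0,0,0,0,-0.22],[0,0,0,0,0,0,-0.22],[0,0,0,0,0,0,-0.22],[0,0,0,0,0,0,-0.22]]}}

```text
time_s: 26.15
position: [0.6339, 0.2436, 0.0712]
tcp_rot: [[-0.931, -0.139, 0.338], [-0.131, 0.99, 0.048], [-0.342, -0.0, -0.94]]
force: [0.2, -1.0, -0.6]
opening: 0.612
```

The wrist view puts the weight 4 mm or less from the red ring's middle, and it has been let go for about 2.5 s. I'll regrip and slide back.

Request:
{"op": "send_rows", "data": {"moves": [[0,0,0,0,0,0,1],[0,0,0,0,0,0,1],[0,0,0,0,0,0,1],[0,0,0,0,0,0,1]]}}

```text
time_s: 26.65
position: [0.6339, 0.2436, 0.0712]
tcp_rot: [[-0.931, -0.139, 0.338], [-0.131, 0.99, 0.048], [-0.342, -0.0, -0.94]]
force: [0.1, 0.5, 0.1]
opening: 0.428
```

Request:
{"op": "send_rows", "data": {"moves": [[0.22,0,-0.08,0,0,0,1],[0.47,0,-0.17,0,0,0,1],[0.47,0,-0.17,0,0,0,1],[0.47,0,-0.17,0,0,0,1],[0.47,0,-0.17,0,0,0,1],[0.47,0,-0.17,0,0,0,1],[0.22,0,-0.08,0,0,0,1]]}}

```text
time_s: 27.52
position: [0.5593, 0.2331, 0.071]
tcp_rot: [[-0.931, -0.139, 0.337], [-0.131, 0.99, 0.047], [-0.341, -0.0, -0.94]]
force: [3.0, 0.0, -0.5]
opening: 0.427
```

```bash
python3 - <<'E'
from kin import *
s=status.read_state(); R=s["tcp_rot"];G=s["position"]-.019*R[:,2]; print("t",s["time_s"],"G",w2s(G),G[2],"open",s["opening"],"F",np.round(s["force"],1),np.round(s["joint_positions"],1))
Rt=ori(188,-20)
for y in (82,50,20,0,-20,-50,-82):
    g=np.array([*s2w(-62,y),.0892]);T=g+.019*Rt[:,2]; print(y,ik(T,Rt)[0])
go(np.array([*s2w(-62,82),.0892])+.019*Rt[:,2],Rt)
E
```

```text
t 27.525 G [-11.69931552  82.08062248] 0.08888233342635282 open 0.4271267148303507 F [ 3.   0.  -0.5] [ 12.9  37.2 106.8  -6.   16.2 -79.6]
82 [ 13.5  35.5 113.7   9.8  11.1]
50 [  9.3  35.1 115.1   2.7   9.8]
20 [  5.3  34.9 116.1  -5.8   9. ]
0 [  2.6  34.8 116.6 -12.    8.8]
-20 [-1.00e-01  3.47e+01  1.17e+02 -1.81e+01  8.90e+00]
-50 [ -4.1  34.7 117.4 -26.3   9.3]
-82 [ -8.3  34.6 117.4 -32.7  10.3]
start tool-frame shift units [ 1.89 -0.   -0.7 ] turn units [ 0.   -0.01  0.  ]  shift in end frame [ 1.89 -0.   -0.7 ]
```

Request:
{"op": "send_rows", "data": {"moves": [[0.22,0,-0.08,0,0,0,1],[0.47,0,-0.17,0,0,0,1],[0.47,0,-0.17,0,0,0,1],[0.47,0,-0.17,0,0,0,1],[0.22,0,-0.08,0,0,0,1],[0,-0.25,0,0,0,0,1],[0,-0.4,0,0,0,0,1],[0,-0.5,0,0,0,0,1],[0,-0.5,0,0,0,0,1],[0,-0.25,0,0,0,0,1]]}}

```text
time_s: 28.78
position: [0.5174, 0.1787, 0.0705]
tcp_rot: [[-0.932, -0.139, 0.336], [-0.13, 0.99, 0.047], [-0.339, 0.0, -0.941]]
force: [-0.3, 2.5, 0.7]
opening: 0.427
```

```bash
python3 chk.py m1 -62 -82 0.0892
```

```text
t 28.775 G [-60.69556422  33.9799189 ] 0.08841475996497773 open 0.4265871992530979 F [-0.3  2.5  0.7] [  7.2  35.1 115.3   1.6   9.7 -92.3]
scene crop 174 138 4
  foot pred [243.17905032 233.28722158] [([153.4, 251.1], 0.77), ([245.1, 234.8], 0.58), ([321.7, 302.7], 0.56)]
side crop 205 196 4
  foot pred [337.36806229 293.68751664] [([422.0, 395.3], 0.86), ([338.5, 292.4], 0.73)]
start tool-frame shift units [ 0.04 -4.64 -0.04] turn units [-0.   -0.02 -0.  ]  shift in end frame [ 0.04 -4.64 -0.05]
[ -8.3  34.6 117.4 -32.7  10.3]
```

View pics/m1_side.png

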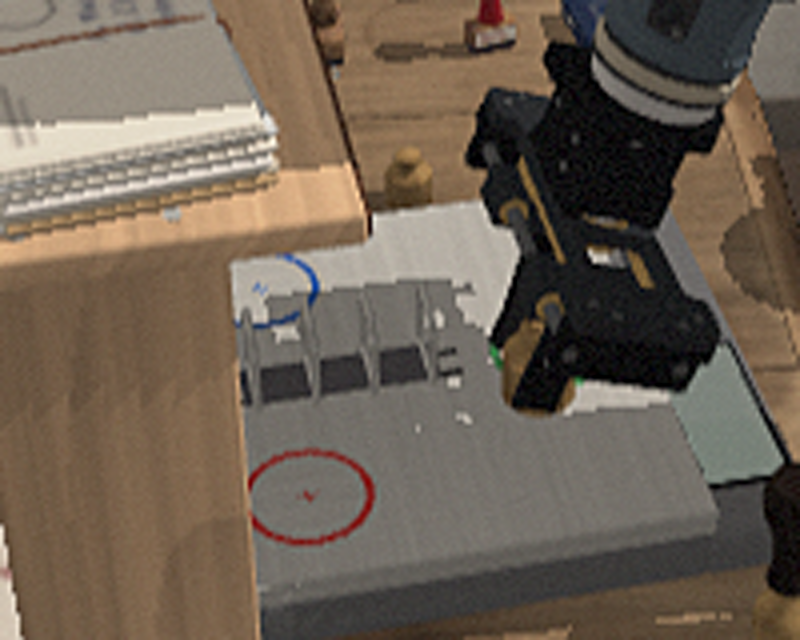

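Clear of the stand, so I continue across to the right.

Request:
{"op": "send_rows", "data": {"moves": [[0.01,-0.25,-0.02,0,0,0,1],[0.01,-0.45,-0.01,0,0,0,1],[0,-0.5,0,0,0,0,1],[0,-0.5,0,0,0,0,1],[0,-0.5,0,0,0,0,1],[0,-0.5,0,0,0,0,1],[0,-0.5,0,0,0,0,1],[0,-0.5,0,0,0,0,1],[0,-0.45,0,0,0,0,1],[0,-0.3,0,0,0,0,1],[0,-0.2,0,0,0,0,1]]}}

```text
time_s: 30.35
position: [0.533, 0.0647, 0.0712]
tcp_rot: [[-0.931, -0.14, 0.336], [-0.131, 0.99, 0.049], [-0.34, 0.002, -0.941]]
force: [0.4, 2.0, 0.5]
opening: 0.426
```

```bash
python3 chk.py m2 66 -82 0.0890
```

```text
t 30.35 G [-61.13481839 -81.05740062] 0.08908085423418693 open 0.42600965469300744 F [0.4 2.  0.5] [  -8.2   34.7  117.2   31.7   10.6 -136.6]
scene crop 174 138 4
  foot pred [282.47378103 243.63299069] [([320.4, 304.1], 0.7), ([151.2, 251.8], 0.47)]
side crop 205 196 4
  foot pred [325.2285175  259.76753795] [([419.8, 390.6], 0.78), ([324.0, 261.7], 0.68), ([353.2, 238.1], 0.49)]
start tool-frame shift units [-4.77 -0.02  1.74] turn units [ 0.   -0.01  0.  ]  shift in end frame [-4.77 -0.01  1.74]
[ -4.6  39.6  98.9 -11.3  22.3]
```

View pics/m2_scene.png

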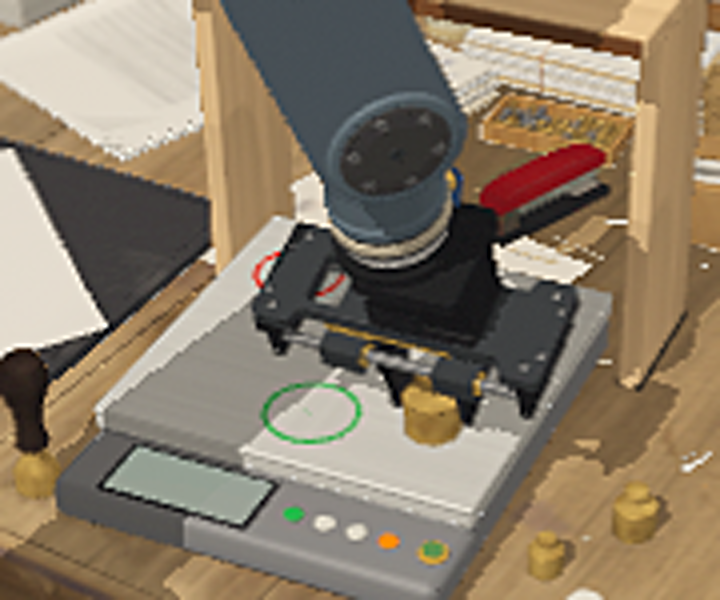

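Request:
{"op": "send_rows", "data": {"moves": [[-0.22,-0.01,0.08,0,0,0,1],[-0.47,-0.01,0.17,0,0,0,1],[-0.47,0,0.17,0,0,0,1],[-0.47,0,0.17,0,0,0,1],[-0.47,0,0.17,0,0,0,1],[-0.47,0,0.17,0,0,0,1],[-0.22,0,0.08,0,0,0,1]]}}

```text
time_s: 31.42
position: [0.6078, 0.0742, 0.0715]
tcp_rot: [[-0.931, -0.14, 0.338], [-0.131, 0.99, 0.048], [-0.341, -0.0, -0.94]]
force: [-2.4, -1.0, -0.4]
opening: 0.427
```

```bash
python3 chk.py m3 66 -82 0.0890
```

```text
t 31.425 G [ 14.21217701 -82.05900919] 0.08938768865179277 open 0.42666953813666303 F [-2.4 -1.  -0.4] [  -5.9   37.3  106.5   15.9   17.4 -118.3]
scene crop 174 138 4
  foot pred [293.90983614 228.13210775] [([153.2, 252.1], 0.65), ([320.5, 303.6], 0.65), ([294.4, 230.5], 0.6)]
side crop 205 196 4
  foot pred [292.08000688 264.07983985] [([353.1, 237.1], 0.77), ([418.7, 393.0], 0.69), ([293.1, 266.4], 0.39)]
start tool-frame shift units [-1.91  0.01  0.74] turn units [-0.    0.01 -0.  ]  shift in end frame [-1.91  0.01  0.73]
[ -4.6  39.6  98.9 -11.3  22.3]
```

View pics/m3_scene.png

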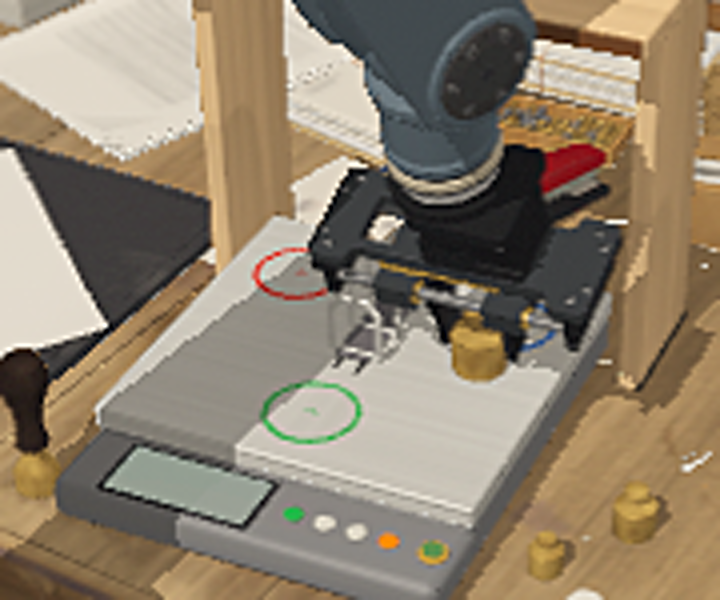

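Request:
{"op": "send_rows", "data": {"moves": [[-0.22,0,0.09,0,0,0,1],[-0.47,0,0.18,0,0,0,1],[-0.47,0,0.17,0,0,0,1],[-0.4,0,0.15,0,0,0,1],[-0.22,0,0.08,0,0,0,1],[-0.12,0,0.05,0,0,0,1],[0,0,0,0,0,0,1],[0,0,0,0,0,0,-0.22],[0,0,0,0,0,0,-0.22],[0,0,0,0,0,0,-0.22]]}}

```text
time_s: 32.88
position: [0.658, 0.081, 0.0712]
tcp_rot: [[-0.93, -0.139, 0.339], [-0.131, 0.99, 0.047], [-0.342, -0.0, -0.94]]
force: [0.2, 0.1, -0.2]
opening: 0.598
```

```bash
python3 chk.py m4 66 -82 0.0890; python3 - <<'E'
from kin import *
s=status.read_state();c=vision.capture("wrist");im=c["img"][150:350,180:440,::-1];cv2.imwrite("pics/m4_wc.png",cv2.resize(im,None,fx=3,fy=3,interpolation=2))
E
```

```text
t 32.875 G [ 64.85022848 -82.37459769] 0.08910027690365573 open 0.5984610865656717 F [ 0.2  0.1 -0.2] [  -4.6   39.5   99.1   11.4   22.1 -112.5]
scene crop 174 138 4
  foot pred [300.96523205 218.38148333] [([301.9, 219.9], 0.74), ([153.4, 252.6], 0.71), ([319.7, 302.8], 0.63)]
side crop 205 196 4
  foot pred [269.46670229 267.12497927] [([419.1, 391.0], 0.9), ([270.3, 268.1], 0.62), ([354.5, 237.7], 0.53)]
start tool-frame shift units [-0.05  0.01  0.01] turn units [-0. -0.  0.]  shift in end frame [-0.05  0.01  0.01]
[ -4.6  39.6  98.9 -11.3  22.3]
```

View pics/m4_wc.png

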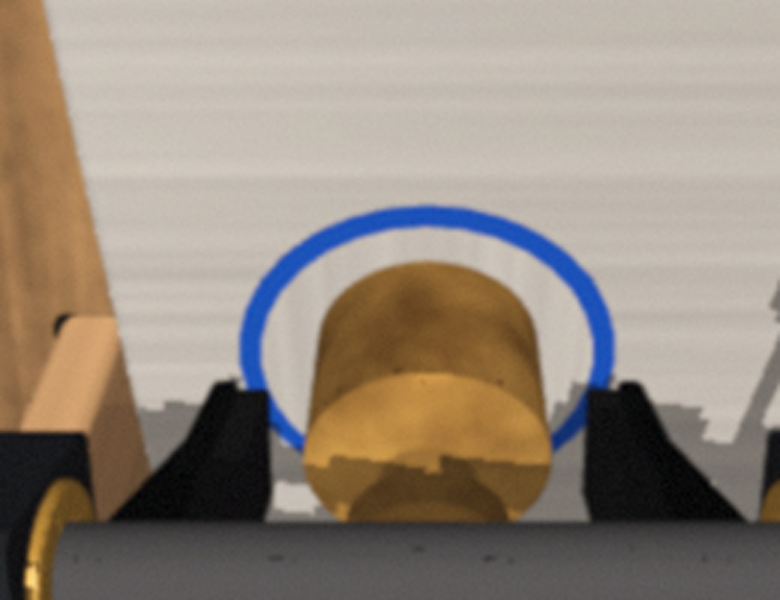

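View pics/m4_scene.png

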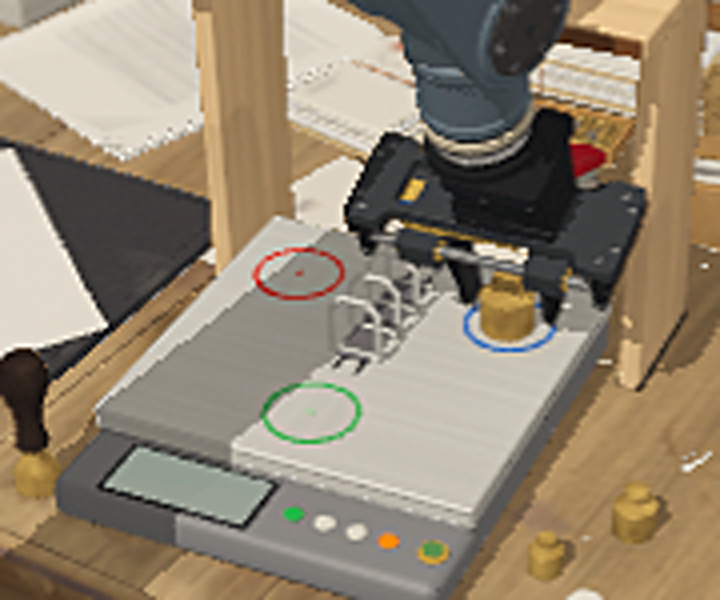

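The blue ring is centred sideways and about 3 mm off front to back, well inside. I'll hold two seconds more.

Request:
{"op": "send_rows", "data": {"moves": [[0,0,0,0,0,0,-0.22],[0,0,0,0,0,0,-0.22],[0,0,0,0,0,0,-0.22],[0,0,0,0,0,0,-0.22],[0,0,0,0,0,0,-0.22],[0,0,0,0,0,0,-0.22],[0,0,0,0,0,0,-0.22],[0,0,0,0,0,0,-0.22],[0,0,0,0,0,0,-0.22],[0,0,0,0,0,0,-0.22]]}}

```text
time_s: 34.38
position: [0.6576, 0.0811, 0.0709]
tcp_rot: [[-0.931, -0.139, 0.338], [-0.131, 0.99, 0.048], [-0.342, -0.0, -0.94]]
force: [-0.7, -0.0, 0.0]
opening: 0.609
```

Request:
{"op": "send_rows", "data": {"moves": [[0,0,0,0,0,0,-0.22],[0,0,0,0,0,0,-0.22],[0,0,0,0,0,0,-0.22],[0,0,0,0,0,0,-0.22],[0,0,0,0,0,0,-0.22],[0,0,0,0,0,0,-0.22],[0,0,0,0,0,0,-0.22],[0,0,0,0,0,0,1],[0,0,0,0,0,0,1],[0,0,0,0,0,0,1],[0,0,0,0,0,0,1]]}}

```text
time_s: 35.75
position: [0.6576, 0.0811, 0.0709]
tcp_rot: [[-0.931, -0.139, 0.338], [-0.131, 0.99, 0.048], [-0.341, 0.0, -0.94]]
force: [0.5, 0.7, -0.2]
opening: 0.423
```

```bash
python3 - <<'E'
from kin import *
s=status.read_state(); R=s["tcp_rot"];G=s["position"]-.019*R[:,2]; print("t",s["time_s"],"G",w2s(G),G[2],"open",s["opening"],"F",np.round(s["force"],1),np.round(s["joint_positions"],1))
Rt=ori(188,-20)
for xy in ((-62,-82),(-78,-50),(-78,0)):
    g=np.array([*s2w(*xy),.0892]);T=g+.019*Rt[:,2]; print(xy,ik(T,Rt)[0]); go(T,Rt)
E
```

```text
t 35.75 G [ 64.5036422  -82.21314393] 0.0888022465719138 open 0.423124425587826 F [ 0.5  0.7 -0.2] [  -4.6   39.5   99.2   11.4   22.2 -112.5]
(-62, -82) [ -8.3  34.6 117.4 -32.7  10.3]
start tool-frame shift units [ 4.75  0.01 -1.74] turn units [ 0. -0.  0.]  shift in end frame [ 4.75  0.01 -1.75]
(-78, -50) [ -4.6  34.2 119.7 -33.2   7.8]
start tool-frame shift units [ 5.35  1.29 -1.96] turn units [ 0. -0.  0.]  shift in end frame [ 5.35  1.29 -1.96]
(-78, 0) [  2.4  34.4 118.9 -15.6   7.1]
start tool-frame shift units [ 5.35  3.29 -1.96] turn units [ 0. -0.  0.]  shift in end frame [ 5.35  3.29 -1.96]
```

Request:
{"op": "send_rows", "data": {"moves": [[0.22,0,-0.08,0,0,0,1],[0.47,0,-0.17,0,0,0,1],[0.47,0,-0.17,0,0,0,1],[0.47,0,-0.17,0,0,0,1],[0.47,0,-0.17,0,0,0,1],[0.47,0,-0.17,0,0,0,1],[0.47,0,-0.17,0,0,0,1],[0.22,0,-0.08,0,0,0,1]]}}

```text
time_s: 36.75
position: [0.5706, 0.069, 0.0708]
tcp_rot: [[-0.931, -0.139, 0.337], [-0.131, 0.99, 0.048], [-0.341, 0.0, -0.94]]
force: [4.1, 0.7, 0.7]
opening: 0.421
```

```bash
python3 chk.py n1 -70 -82 0.0890
```

```text
t 36.75 G [-23.32807806 -82.08238363] 0.08865305568232965 open 0.42149131681266 F [4.1 0.7 0.7] [  -7.    35.9  111.8   21.6   13.9 -125.2]
scene crop 174 138 4
  foot pred [288.51150955 235.73899031] [([319.6, 303.7], 0.76), ([154.1, 254.2], 0.61), ([288.4, 237.0], 0.57)]
side crop 205 196 4
  foot pred [308.62810441 261.77711975] [([419.7, 393.1], 0.95), ([351.9, 237.3], 0.47)]
start tool-frame shift units [ 1.73 -0.   -0.66] turn units [ 0.01 -0.02  0.  ]  shift in end frame [ 1.73 -0.   -0.67]
[ -8.7  34.5 118.6 -36.2   9.6]
```

Request:
{"op": "send_rows", "data": {"moves": [[0.22,0,-0.09,0,0,0,1],[0.42,0,-0.16,0,0,0,1],[0.42,0,-0.16,0,0,0,1],[0.42,0,-0.15,0,0,0,1],[0.22,0,-0.08,0,0,0,1],[0,0.2,0,0,0,0,1],[0.05,0.35,-0.02,0,0,0,1],[0.05,0.4,-0.02,0,0,0,1],[0.05,0.4,-0.02,0,0,0,1],[0,0.2,0,0,0,0,1],[0,0,0,0,0,0,1]]}}

```text
time_s: 38.33
position: [0.5169, 0.1017, 0.0713]
tcp_rot: [[-0.931, -0.141, 0.337], [-0.132, 0.99, 0.049], [-0.34, 0.001, -0.94]]
force: [0.2, 2.8, -0.6]
opening: 0.428
```

```bash
python3 chk.py n2 -78 0 0.0888
```

```text
t 38.325 G [-72.00362121 -42.23310257] 0.08917485509433323 open 0.428340996254474 F [ 0.2  2.8 -0.6] [  -3.4   34.4  118.6   28.     8.4 -128.5]
scene crop 174 138 4
  foot pred [267.21076365 242.43011943] [([321.8, 305.6], 0.82), ([270.4, 243.7], 0.62)]
side crop 205 196 4
  foot pred [334.01612577 269.95067094] [([423.0, 392.9], 0.74), ([336.3, 268.4], 0.61), ([285.1, 209.9], 0.35)]
start tool-frame shift units [ 0.23  1.72 -0.07] turn units [ 0.01 -0.01  0.  ]  shift in end frame [ 0.23  1.72 -0.07]
[  2.4  34.4 118.9 -15.7   7. ]
```

View pics/n2_scene.png

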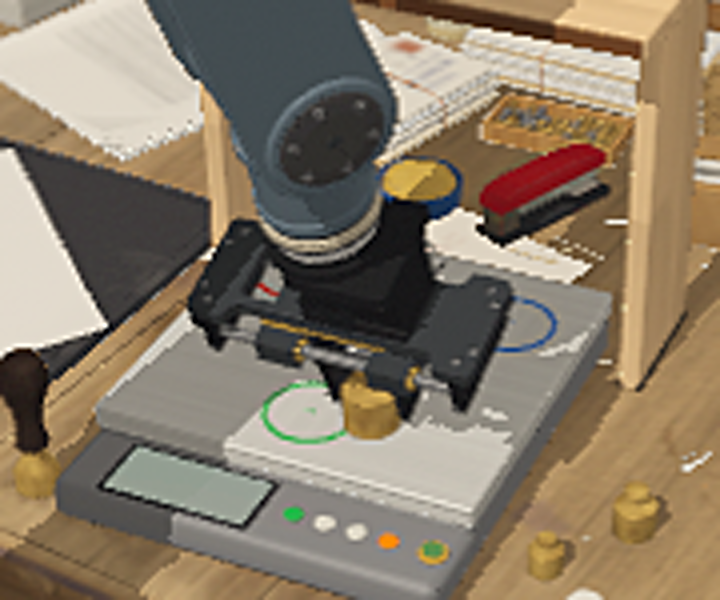

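Request:
{"op": "send_rows", "data": {"moves": [[0.03,0.2,-0.01,0,0,0,1],[0.04,0.3,-0.01,0,0,0,1],[0.04,0.35,-0.01,0,0,0,1],[0.04,0.35,-0.02,0,0,0,1],[0.04,0.3,-0.01,0,0,0,1],[0,0.2,0,0,0,0,1],[0,0,0,0,0,0,1],[0,0,0,0,0,0,1]]}}

```text
time_s: 39.52
position: [0.5067, 0.142, 0.0713]
tcp_rot: [[-0.931, -0.139, 0.338], [-0.131, 0.99, 0.048], [-0.342, 0.0, -0.94]]
force: [0.1, 3.2, -1.1]
opening: 0.428
```

```bash
python3 chk.py n3 -77 0 0.0888; python3 - <<'E'
from kin import *
s=status.read_state();c=vision.capture("wrist");im=c["img"][150:350,200:440,::-1];cv2.imwrite("pics/n3_wc.png",cv2.resize(im,None,fx=3,fy=3,interpolation=2))
E
```

```text
t 39.525 G [-76.46946138  -0.8370357 ] 0.08920395152001695 open 0.42787650997340354 F [ 0.1  3.2 -1.1] [   2.3   34.4  118.6   15.4    7.3 -110.7]
scene crop 174 138 4
  foot pred [252.23401998 239.64147159] [([151.1, 253.0], 0.71), ([320.5, 301.3], 0.64), ([252.7, 239.5], 0.44)]
side crop 205 196 4
  foot pred [340.62220056 281.82740375] [([417.3, 395.1], 0.71), ([341.8, 282.8], 0.66), ([328.0, 207.6], 0.55)]
start tool-frame shift units [0.02 0.04 0.01] turn units [ 0. -0. -0.]  shift in end frame [0.02 0.04 0.01]
[  2.4  34.5 118.8 -15.4   7.1]
```

View pics/n3_wc.png

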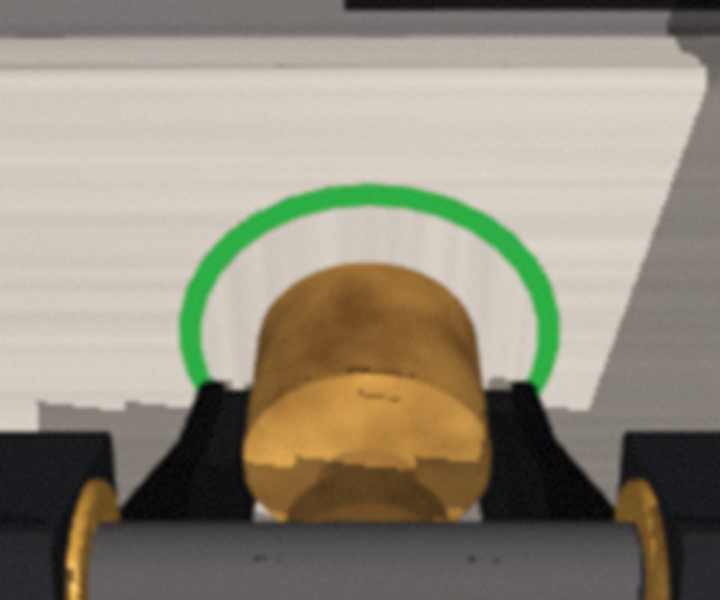

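View pics/n3_scene.png

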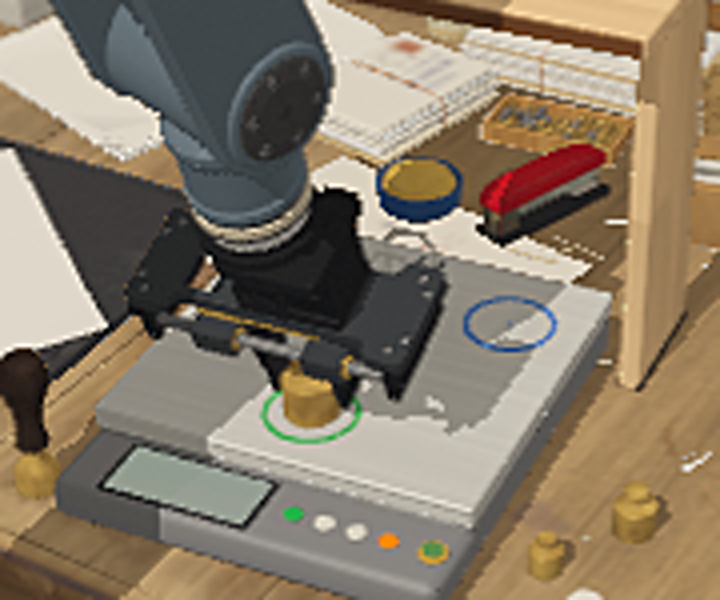

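The weight sits within about 1 mm of the green ring's middle. I'll release it, wait, and rise straight up.

Request:
{"op": "send_rows", "data": {"moves": [[0,0,0,0,0,0,-0.5],[0,0,0,0,0,0,-0.5],[0,0,0,0,0,0,-0.5],[0,0,0,0,0,0,-0.5],[0,0,0,0,0,0,-0.5],[0,0,0,0,0,0,-0.5],[-0.07,0,-0.19,0,0,0,-0.5],[-0.07,0,-0.19,0,0,0,-0.5],[-0.1,0,-0.28,0,0,0,-0.5],[0,0,0,0,0,0,-0.5]]}}

```text
time_s: 41.02
position: [0.5071, 0.142, 0.0898]
tcp_rot: [[-0.93, -0.14, 0.34], [-0.131, 0.99, 0.048], [-0.343, -0.0, -0.939]]
force: [-0.0, -0.3, 0.3]
opening: 0.748
```

```bash
python3 chk.py o1 -77 0 0.2
```

```text
t 41.025 G [-76.08120038  -0.94768843] 0.10762581261933701 open 0.7484797927127615 F [-0.  -0.3  0.3] [   2.3   32.   118.1   11.1   10.2 -106.3]
scene crop 174 138 4
  foot pred [252.33739907 239.5692978 ] [([252.1, 239.7], 0.81), ([149.5, 254.7], 0.78), ([322.5, 303.9], 0.62)]
side crop 205 196 4
  foot pred [340.4330158  281.81985042] [([420.9, 394.1], 0.71), ([343.4, 278.5], 0.69)]
start tool-frame shift units [-1.26  0.04 -3.51] turn units [ 0. -0.  0.]  shift in end frame [-1.26  0.04 -3.51]
[  2.4  20.6 113.7  -4.4  25.8]
```

View pics/o1_side.png

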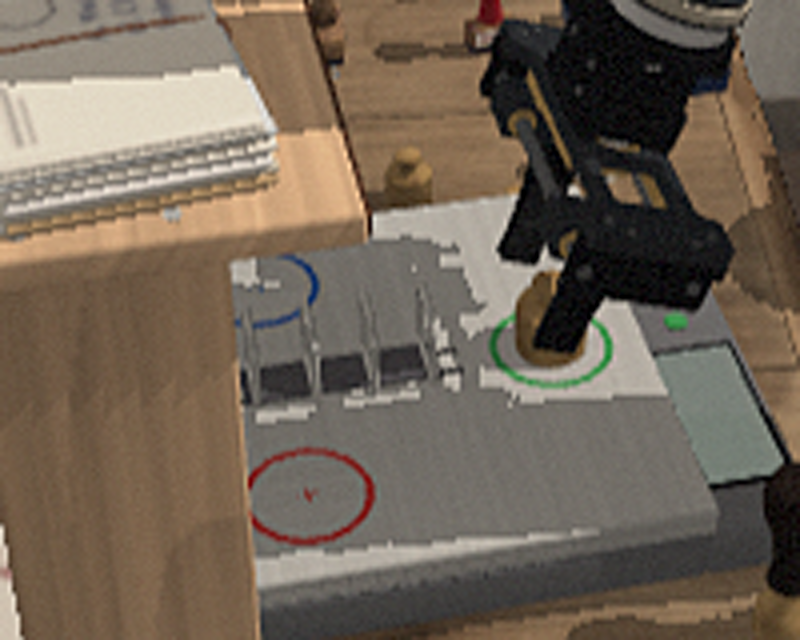

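The weight is clear and upright in the green ring, so I retreat upward.

Request:
{"op": "send_rows", "data": {"moves": [[-0.14,0,-0.38,0,0,0,-0.5],[-0.17,0,-0.47,0,0,0,-0.5],[-0.2,0,-0.56,0,0,0,-0.5],[-0.2,0,-0.56,0,0,0,-0.5],[-0.2,0,-0.56,0,0,0,-0.5],[-0.17,0,-0.47,0,0,0,-0.5],[-0.14,0,-0.38,0,0,0,-0.5],[0,0,0,0,0,0,-0.5],[0,0,0,0,0,0,-0.5]]}}

```text
time_s: 42.35
position: [0.5061, 0.1418, 0.1784]
tcp_rot: [[-0.931, -0.139, 0.337], [-0.131, 0.99, 0.048], [-0.341, 0.0, -0.94]]
force: [-0.8, -0.4, -0.4]
opening: 0.746
```

```bash
python3 chk.py o2; python3 - <<'E'
from kin import *
C={n:vision.capture(n) for n in("scene","side")}
for n in C: cv2.imwrite(f"pics/final_{n}.png",C[n]["img"][:,:,::-1])
s=status.read_state();c=vision.capture("wrist");cv2.imwrite("pics/final_w.png",c["img"][:,:,::-1])
for n in C: print(n,[(np.round(l["point"],1).tolist(),round(l["confidence"],2)) for t in("spare_weight","ring_green","stand_front") for l in models.landmark_of(n,t)[:2]])
E
```

```text
t 42.35 G [-77.10532485  -0.92369405] 0.19623196353694317 open 0.7461139357301545 F [-0.8 -0.4 -0.4] [  2.3  21.  113.9   4.5  25.3 -99.5]
scene crop 174 138 4
  foot pred [252.15601513 239.78378485] [([250.9, 241.6], 0.76), ([320.1, 301.5], 0.61), ([153.6, 252.3], 0.58)]
side crop 205 196 4
  foot pred [340.90123193 281.75893396] [([420.2, 394.4], 0.72), ([341.7, 280.4], 0.66), ([352.9, 236.3], 0.59)]
scene [([334.0, 270.5], 0.57), ([254.1, 241.5], 0.87), ([441.8, 323.8], 0.46), ([266.3, 229.1], 0.83)]
side [([306.4, 245.2], 0.51), ([338.7, 282.6], 0.7), ([312.5, 284.0], 0.75), ([339.3, 280.6], 0.62)]
```

View pics/o2_scene.png

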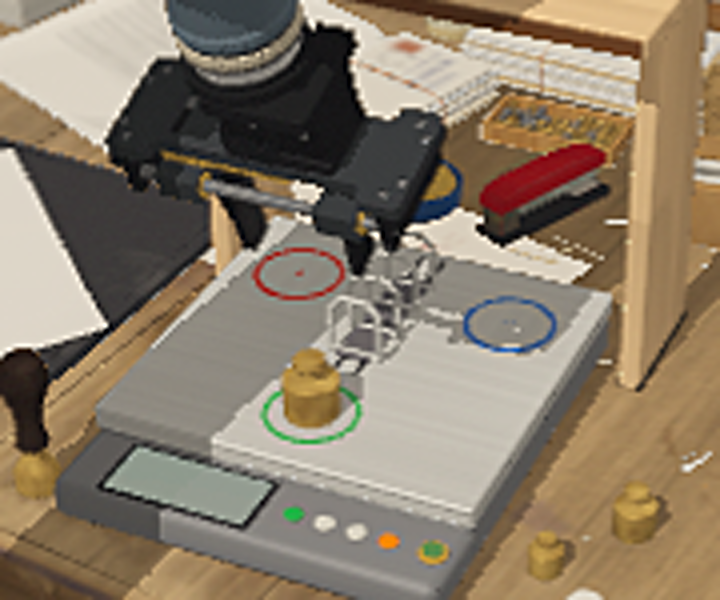

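View pics/o2_side.png

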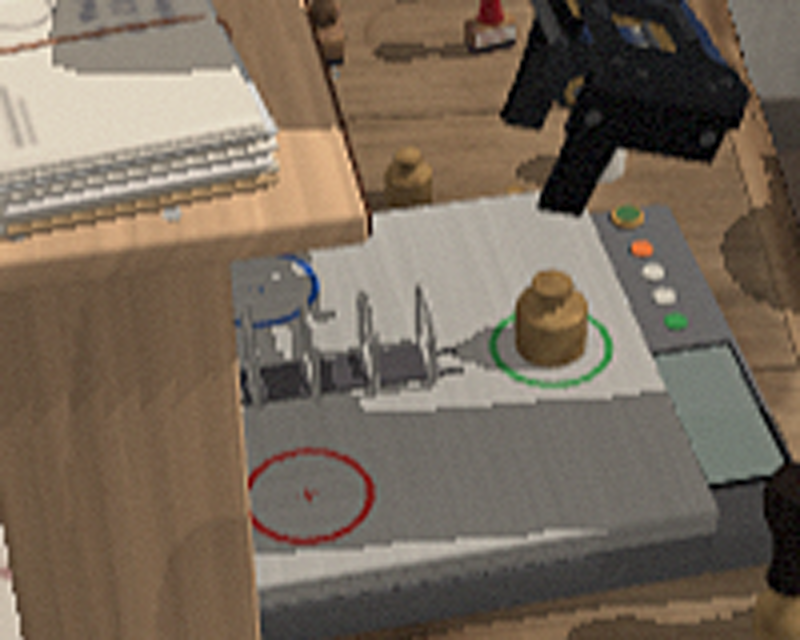

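View pics/final_w.png

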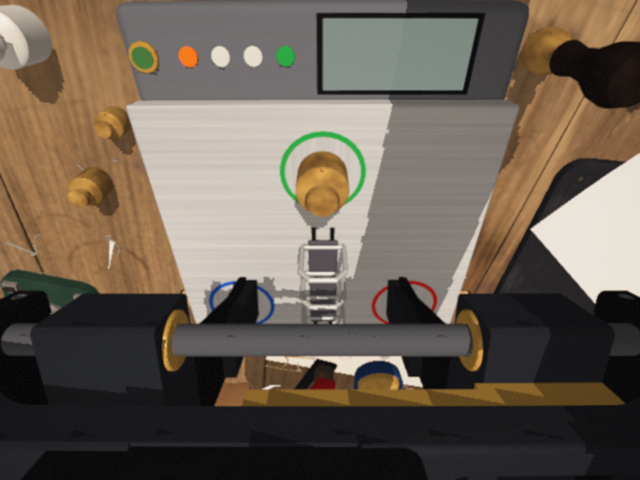

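All three views show the 500 g weight upright inside the green ring, the 200 g on the table, and the stand and neighbours in place. I'm handing in.

```bash
python3 - <<'E'
from rig import bot,status
print(bot.hand_in()); print(status.read_state()["time_s"])
E
```

```text
the job is handed in; nothing more can be done
None
the job is handed in; nothing more can be done
```

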